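# Load the indexed bottle carousel from the partitioned carton

### The arm

A 6-joint arm with a two-finger parallel gripper is mounted at the origin on a cart in front of the work surface, level with it; the furniture and walls round the work are solid. World frame = base frame: x ahead of the robot, y to its left, z up, the work surface at z = 0. Lengths are in m, angles in degrees, forces in N, time in s.
With the tool pointing down it reaches from about 0.4 to 0.825 m from the base axis. Payload 7 kg.
Tool frame: the origin (TCP) lies between the finger pads; the fingertips stand 25 mm ahead of it and the grasp point (between the pads) lies 6 mm ahead of it; z points along the fingers, y is the line along which they close (so a half turn about z gives the same grasp; the last joint's range is limited). The gripper opens to 88 mm and grips with 3 to 60 N. Pads are 19 mm wide; open, the fingers measure 130 mm over their backs; the gripper's body (78 mm by 193 mm) begins 47 mm behind the grasp point.
Start: joints at [91.335, 20.546, 0.682, 0, -70.136, -16.507], TCP at [0.177, 0.651, 0.252] pointing down, gripper open.
Joint ranges: [-176.03, 176.03], [-82.01, 121.73], [-58.28, 71.71], [-173.87, 95.51], [-174.79, -0.11], [-173.66, 173.66]. Speed limits (degrees/s): [136.94, 136.94, 172.46, 180, 180, 180].

### API

Orientations are given as [roll, pitch, yaw] about the fixed x, y, z axes, in that order (R = Rz(yaw) Ry(pitch) Rx(roll)).
In Python, from plant import ctrl gives the robot as it stands.
- The arm moves only by the shell command python3 drive.py 'ROWS'. ROWS is a JSON list that holds a single list of rows (three levels of brackets), with 1 to 8 rows, each of 5 numbers: dx, dy, dz in units of 100 mm, then a turn about the tool's z in degrees, then the finger opening in m; each row is the pose to reach, as a shift and turn from the pose commanded when the command began, along the tool's axes at that moment; what a row does not reach only later rows make up. A row lasts 1/8 s, in which the tool goes at most 0.0625 m and 10.7 degrees, less where a joint would pass 70% of its speed; a pose out of reach is approached as far as the arm can. The fingers move at their own pace and stop on an object; the grip force is fixed at half the most. Time passes only in rows, so rows that do not move let the fingers close. It prints the time, the measured TCP pose, the force, the opening and the grip force at its end. Input that does not fit is refused with a message, and nothing moves.
- ctrl.get_obs(): the state, without advancing time (a new reading comes with each control period).
- ctrl.snapshot(name): name is "side" or "top" or "wrist"; returns a dict with "frame" (480x640x3 uint8, red, green, blue), "z_map" (480x640 float32, m along the optical axis (not along the pixel's ray), 0 where there is no reading), "fovy" (degrees; the focal length in pixels is half the picture's height over the tangent of half this angle, whatever the lens; pixels are square), "cx", "cy" (the principal point, pixels), "k1" (the pictures are not rectified: a ray, as slopes to the right and down, at radius r is drawn at 1 + k1 r^2 times it, then the intrinsics apply), "R" (3x3) and "t" (3): a world point X has camera coordinates R X + t; the wrist camera has in their place "T_tool_cam" (4x4, takes a point from camera to tool coordinates, whose origin is the TCP and whose axes are the flange's). Camera axes: x right, y down, z forward; pixel columns grow to the right and rows downward; lengths in m; the calibration is good to about 2 mm. A picture is of the moment at which its call begins: read the wrist's pose just before it.
- ctrl.close_job(): hands the job in; it is judged then, once.
The state is a dict: "clock": time; "joint_pos": joint angles; "qvel": joint speeds; "tau": joint torques, N m; "tool_pos": TCP position; "orientation": TCP orientation; "force": force on the tool from outside, world axes, zero at the start; "moment": the same for the moment, N m; "opening": finger opening in m; "gripper_force": force on a finger pad.
Only numpy, scipy, OpenCV 4.12 (cv2) and the standard library are available. Lean on these libraries where they do the work, as an engineer would, in place of code of your own. Each camera call takes 0.05 s, during which the arm holds its last target. There are 200 camera calls.

### The job

Load the bottle carousel. Turn it by its black bar knob until the hole in its rim lies exactly under the hole of the fixed bracket, then take the red-headed lock pin from its steel block and push it down through both holes, fully home, so that the carousel cannot turn while you load it. With the pin in, lift every bottle out of the leaning, partitioned carton, drawing it out along its cell and clear of the dividers, and stand each one upright in a carousel pocket of its own. When all are in, pull the pin out again to free the carousel and put it back fully home in its block. Never lay a bottle on its side, and do not disturb the tip boxes or the marker pen.

Things in the scene. Friction and masses are not known exactly. Their poses are not given: they have to be found in the camera images.
- bottle_0: amber bottle, blank white label, blue screw cap; 62 mm in diameter, 138 mm high, 0.15 to 0.29 kg; all are alike. Origin: centre of its underside; z runs up through the cap. Cap 30 mm in diameter, 112 to 138 mm above the origin; neck 24 mm; shoulder at 92 to 104 mm. Starts leaning in a carton cell, on the cell's floor and against its wall nearest the robot. Absent in some runs
- bottle_1: amber bottle, blank white label, blue screw cap; 62 mm in diameter, 138 mm high, 0.15 to 0.29 kg; all are alike. Origin: centre of its underside; z runs up through the cap. Cap 30 mm in diameter, 112 to 138 mm above the origin; neck 24 mm; shoulder at 92 to 104 mm. Starts leaning in a carton cell, on the cell's floor and against its wall nearest the robot. Absent in some runs
- bottle_2: amber bottle, blank white label, blue screw cap; 62 mm in diameter, 138 mm high, 0.15 to 0.29 kg; all are alike. Origin: centre of its underside; z runs up through the cap. Cap 30 mm in diameter, 112 to 138 mm above the origin; neck 24 mm; shoulder at 92 to 104 mm. Starts leaning in a carton cell, on the cell's floor and against its wall nearest the robot. Absent in some runs
- bottle_3: amber bottle, blank white label, blue screw cap; 62 mm in diameter, 138 mm high, 0.15 to 0.29 kg; all are alike. Origin: centre of its underside; z runs up through the cap. Cap 30 mm in diameter, 112 to 138 mm above the origin; neck 24 mm; shoulder at 92 to 104 mm. Starts leaning in a carton cell, on the cell's floor and against its wall nearest the robot. Absent in some runs
- bottle_4: amber bottle, blank white label, blue screw cap; 62 mm in diameter, 138 mm high, 0.15 to 0.29 kg; all are alike. Origin: centre of its underside; z runs up through the cap. Cap 30 mm in diameter, 112 to 138 mm above the origin; neck 24 mm; shoulder at 92 to 104 mm. Starts leaning in a carton cell, on the cell's floor and against its wall nearest the robot. Absent in some runs
- bottle_5: amber bottle, blank white label, blue screw cap; 62 mm in diameter, 138 mm high, 0.15 to 0.29 kg; all are alike. Origin: centre of its underside; z runs up through the cap. Cap 30 mm in diameter, 112 to 138 mm above the origin; neck 24 mm; shoulder at 92 to 104 mm. Starts leaning in a carton cell, on the cell's floor and against its wall nearest the robot. Absent in some runs
- carton: cardboard carton fixed on a grey tilted stand, leaning 20 deg (0.35 rad) from vertical towards its own -x side, the robot's. Origin: on the table, 52 mm under the middle of the carton's underside; z vertical, y along its long side. Outside 155 (uphill) x 254 (y) x 146 mm high, walls and floor 4 mm, 2 rows (uphill) of 3 cells (y), stiff and fixed
- carton_rim (a point): middle of the carton's open mouth, at the height of its outer rim; z is the direction of the lean, along which bottles come out; y along the long side. Cells 72 (x) x 80 mm (y); dividers 3 mm thick, their tops 42 mm below the rim (caps stand above them, within the rim). A bottle lifted 115 mm along the lean clears the dividers; 160 mm clears the rim too
- fixture: grey fixed base of the carousel, 200 mm round, with a bracket on its own +x side. Origin: on the table, on the carousel's axis; its z is up. The bracket is a 60 mm wide block 126 to 152 mm out from the axis with a 10 mm aluminium plate on top that reaches inwards over the carousel's rim; the plate's top is 54 mm above the table
- carousel (a joint): angle of the carousel about its vertical axis, rad, growing anticlockwise seen from above; 0 when its rim hole lies under the bracket hole. It starts at 0.5 to 1.35, turns either way with light friction (about 0.06 N m) and stays where it is left. With the pin in it has about 0.04 rad of play either way
- knob_top (a point): middle of the top of the carousel's black bar knob, on the axis, 96 mm above the table, 60 mm above the disc. The bar is 50 mm long, 14 mm thick and 34 mm high; this point's x axis runs along the bar and points from the axis towards the rim hole
- rim_hole (a point): mouth of the 13 mm hole in the carousel's rim, 108 mm from the axis, on the disc's top 36 mm above the table; the disc is aluminium, 240 mm across, 12 mm thick, with a short red line beside the hole, towards the axis
- bracket_hole (a point): mouth of the 13 mm hole in the fixed bracket's plate, on the plate's top 54 mm above the table; the plate is 10 mm thick, with a gap of 8 mm to the disc below
- pocket_0 (a point): centre of the floor of a round carousel pocket with a black rubber floor, 36 mm above the table and 58 mm from the axis; inside 70 mm across, with a white fence 14 mm high and 2.5 mm thick round it. Neighbouring pockets are 82 mm apart, at 45, 135, 225 and 315 deg from the rim hole, and all free at the start
- pocket_1 (a point): centre of the floor of a round carousel pocket with a black rubber floor, 36 mm above the table and 58 mm from the axis; inside 70 mm across, with a white fence 14 mm high and 2.5 mm thick round it. Neighbouring pockets are 82 mm apart, at 45, 135, 225 and 315 deg from the rim hole, and all free at the start
- pocket_2 (a point): centre of the floor of a round carousel pocket with a black rubber floor, 36 mm above the table and 58 mm from the axis; inside 70 mm across, with a white fence 14 mm high and 2.5 mm thick round it. Neighbouring pockets are 82 mm apart, at 45, 135, 225 and 315 deg from the rim hole, and all free at the start
- pocket_3 (a point): centre of the floor of a round carousel pocket with a black rubber floor, 36 mm above the table and 58 mm from the axis; inside 70 mm across, with a white fence 14 mm high and 2.5 mm thick round it. Neighbouring pockets are 82 mm apart, at 45, 135, 225 and 315 deg from the rim hole, and all free at the start
- pin_block: loose steel block 50 x 50 x 40 mm (0.6 kg) with a 13 mm blind hole 37 mm deep in the middle of its top, in which the lock pin stands at the start and again at the end, its collar on the block's top and its tip 4 mm above the table. Origin: centre of its underside
- lock_pin: lock pin, loose: a steel shank 10 mm in diameter, tapered over its lowest 7 mm, a steel collar 22 mm across at 36 to 40 mm, a 12 mm stem, and a red round head 20 mm in diameter from 96 to 132 mm, 0.06 kg. Origin: the tip, on its axis; z runs up to the head. When it is fully home its collar rests on the bracket plate
- tips: loose violet box of pipette tips with a clear lid at the back, 92 x 122 x 78 mm; leave it alone. Origin: centre of its underside
- marker: marker pen 135 mm long and 16 mm thick with a red cap, lying on the table between carton and carousel; leave it alone. Origin: centre of its underside

How it is judged:
By the outcome, as a careful person would: the job done as asked, in the order asked, and still so for the second after the job is handed in, with the robot touching nothing.
Of bottle_0, bottle_1, bottle_2, bottle_3, bottle_4, bottle_5 only 2 to 4 are there at a start; the rules pass over those that are not, and their reading is None.
At some moment in a run one of pin_block may be knocked a few centimetres aside while the robot is not near it.
It also fails if it takes over 210 s, if anything falls off the work surface, if the arm or the gripper's body presses on something with over 40 N, if the wrist force passes 120 N, or if a joint passes its speed limit or range.

## Working session

There is one attempt and no reset: what is moved stays moved. The work goes in short steps, Python scripts to look and compute and a shell command to move; the robot and the scene stay as the last step left them, time stands still between calls to the robot, and variables do not carry over. Pictures are saved under pics/ and viewed, at most 14 in all, crops included, and the job is handed in when it is done.

```bash
ls; mkdir -p pics; cat > h.py <<'E'
import numpy as np, cv2
from plant import ctrl
from scipy.spatial.transform import Rotation as Ro
def pose():
    o=ctrl.get_obs(); return np.array(o["tool_pos"]),Ro.from_euler('xyz',o["orientation"],degrees=True).as_matrix(),o
def snap(n):
    p,Rt,o=pose(); s=ctrl.snapshot(n)
    f=240/np.tan(np.radians(s["fovy"]/2)); s["K"]=np.array([[f,0,s["cx"]],[0,f,s["cy"]],[0,0,1.]])
    s["D"]=np.array([s["k1"],0,0,0,0.])
    if n=="wrist":
        T=np.array(s["T_tool_cam"]); Rc=Rt@T[:3,:3]; c=p+Rt@T[:3,3]
    else: Rc=np.array(s["R"]).T; c=-Rc@np.array(s["t"])
    s["Rc"]=Rc; s["c"]=c; return s
def ray(s,u,v):
    q=cv2.undistortPoints(np.array([[[u,v]]],float),s["K"],s["D"])[0,0]
    d=s["Rc"]@np.array([q[0],q[1],1.]); return s["c"],d
def onz(s,u,v,z):
    c,d=ray(s,u,v); return c+d*(z-c[2])/d[2]
def proj(s,X):
    Xc=s["Rc"].T@(np.atleast_2d(X)-s["c"]).T
    return cv2.projectPoints(Xc.T.copy(),np.zeros(3),np.zeros(3),s["K"],s["D"])[0][:,0]
def pts(s):
    "world point of every pixel from depth"
    h,w=s["z_map"].shape; g=np.stack(np.meshgrid(np.arange(w),np.arange(h)),-1).reshape(-1,1,2).astype(float)
    q=cv2.undistortPoints(g,s["K"],s["D"])[:,0]; z=s["z_map"].reshape(-1,1)
    P=(np.hstack([q,np.ones_like(q[:,:1])])*z)@s["Rc"].T+s["c"]; P[z[:,0]==0]=np.nan; return P.reshape(h,w,3)
def tri(obs):
    A=np.zeros((3,3)); b=np.zeros(3); L=[]
    for s,u,v in obs:
        c,d=ray(s,u,v); d=d/np.linalg.norm(d); M=np.eye(3)-np.outer(d,d); A+=M; b+=M@c; L.append((c,M))
    X=np.linalg.solve(A,b); return X,[np.linalg.norm(M@(X-c)) for c,M in L]
def save(s,n,crop=None,k=1):
    im=s["frame"][...,::-1]
    if crop: u0,v0,u1,v1=crop; im=im[v0:v1,u0:u1]
    cv2.imwrite(f"pics/{n}.png",cv2.resize(im,None,fx=k,fy=k))
def tool(X,Rt,p): return Rt.T@(np.array(X)-p)
E
cat > a.py <<'E'
from h import *
for n in ("side","top","wrist"):
    s=snap(n); save(s,n+"0"); print(n,s["c"].round(3),s["Rc"].round(3).tolist(),s["fovy"],s["k1"])
p,R,o=pose(); print(p,R.round(3).tolist(),o["orientation"],o["clock"])
E
python3 a.py
```

```text
(no output)
```

View pics/top0.png

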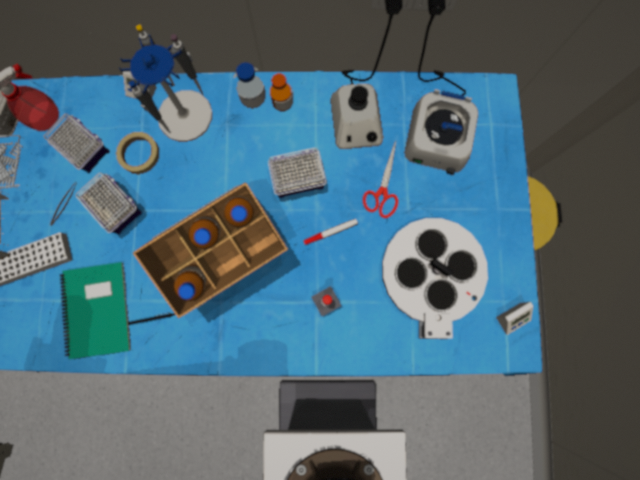

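View pics/side0.png

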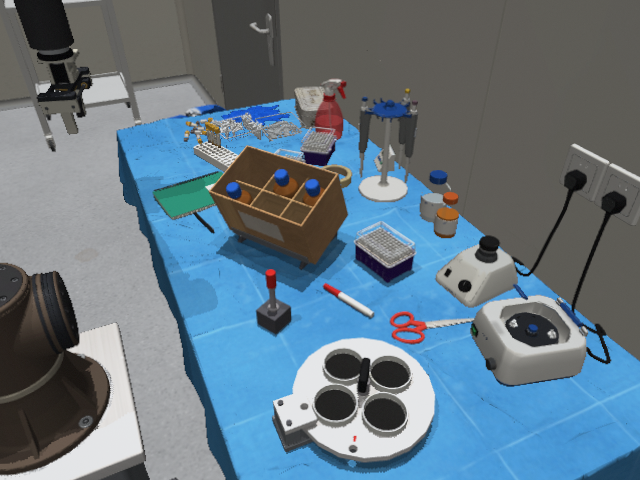

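The top picture shows three bottles (caps at about (239,213), (203,237), (187,291)), the pin at (327,300), the carousel centred at about (436,268) with its rim hole at (474,298), and the bracket hole at about (437,318). The side picture shows the same things: caps at (235,190), (282,179) and (313,187), pin head at (271,279).

```bash
cat > b.py <<'E'
from h import *
S={n:snap(n) for n in ("side","top")}
for n,s in S.items():
    hsv=cv2.cvtColor(s["frame"],cv2.COLOR_RGB2HSV); P=pts(s); s["P"]=P
    for nm,lo,hi,zr in (("cap",(108,150,60),(125,255,255),(.08,.3)),("red",(0,150,80),(6,255,255),(.0,.2)),("red2",(174,150,80),(180,255,255),(.0,.2))):
        m=cv2.inRange(hsv,lo,hi)
        k,l,st,ce=cv2.connectedComponentsWithStats(m)
        for i in range(1,k):
            if st[i,4]<6: continue
            q=P[l==i]; c=np.nanmedian(q,0)
            if zr[0]<c[2]<zr[1] and c[0]>.3 : print(n,nm,ce[i].round(1),st[i,4],c.round(3),"zmax",np.nanpercentile(q[:,2],95).round(3))
s=S["top"]; P=s["P"]
d=lambda r:[print(r,[tuple(P[v,u].round(3)) for u,v in r])]
# carousel disc: points at z~0.036 right of the marker
m=((abs(P[...,2]-.036)<.006)|(abs(P[...,2]-.05)<.006))&(P[...,0]>.25)&(P[...,1]<-.1)
m=cv2.morphologyEx(m.astype(np.uint8),cv2.MORPH_CLOSE,np.ones((5,5)))
cs=max(cv2.findContours(m,0,1)[0],key=cv2.contourArea); print("disc",cv2.fitEllipse(cs),cv2.boundingRect(cs))
k=np.isfinite(P[...,2])&(P[...,2]>.08)&(P[...,2]<.11)&(P[...,1]<-.15)&(P[...,0]<.65)
print("knob",P[k].mean(0),k.sum())
save(s,"topcar",(360,200,540,350),4)
save(S["side"],"sidecar",(250,320,450,470),4)
print(ctrl.get_obs()["clock"])
E
python3 b.py
```

```text
side cap [364.5  98.4] 8 [0.844 0.388 0.274] zmax 0.276
side cap [389.5 109.4] 466 [0.901 0.359 0.243] zmax 0.258
side cap [281.4 176.7] 182 [0.564 0.254 0.191] zmax 0.2
side cap [437.9 176.7] 195 [0.951 0.192 0.127] zmax 0.13
side cap [312.3 186.9] 192 [0.608 0.183 0.192] zmax 0.2
side cap [233.2 189.6] 183 [0.459 0.287 0.166] zmax 0.174
side cap [519.9 291.2] 56 [ 0.799 -0.25   0.172] zmax 0.175
side cap [570.6 313.9] 134 [ 0.91  -0.28   0.097] zmax 0.1
side red [341.8  88.8] 62 [0.938 0.697 0.176] zmax 0.196
side red [328.8  98.2] 55 [0.91  0.732 0.138] zmax 0.146
side red [332.9 109.9] 15 [0.917 0.715 0.104] zmax 0.11
side red [338.3 110.5] 6 [0.941 0.722 0.095] zmax 0.101
side red [321.9 119.6] 146 [0.883 0.724 0.073] zmax 0.096
side red [336.8 123.6] 149 [0.928 0.707 0.061] zmax 0.088
side red [320. 130.] 12 [0.877 0.726 0.04 ] zmax 0.044
side red [270.7 278.7] 146 [0.443 0.012 0.125] zmax 0.137
side red [331.5 289.7] 66 [0.588 0.042 0.013] zmax 0.017
side red [408.7 327.4] 410 [ 0.685 -0.118  0.007] zmax 0.01
side red [354.4 437.6] 8 [ 0.46  -0.303  0.035] zmax 0.036
side red2
[... 1660 characters left out ...]
4 193.5] 13 [ 0.699 -0.079  0.009] zmax 0.011
top red2 [373.  193.1] 8 [ 0.7   -0.095  0.009] zmax 0.012
top red2 [392.1 195.9] 15 [ 0.693 -0.141  0.01 ] zmax 0.012
top red2 [382.9 202.4] 15 [ 0.677 -0.117  0.009] zmax 0.011
top red2 [366.5 206.8] 16 [ 0.665 -0.078  0.01 ] zmax 0.01
top red2 [375.2 207.5] 13 [ 0.663 -0.1    0.008] zmax 0.014
top red2 [381.1 213.4] 12 [ 0.649 -0.113  0.009] zmax 0.012
top red2 [389.3 214. ] 10 [ 0.647 -0.132  0.008] zmax 0.01
top red2 [311.8 238.8] 42 [0.587 0.051 0.013] zmax 0.017
disc ((434.9427185058594, 274.0369873046875), (101.13768768310547, 116.73712921142578), 170.06185913085938) (383, 218, 105, 121)
knob [ 0.51047545 -0.22826135  0.09305065] 173
0.25
```

View pics/topcar.png

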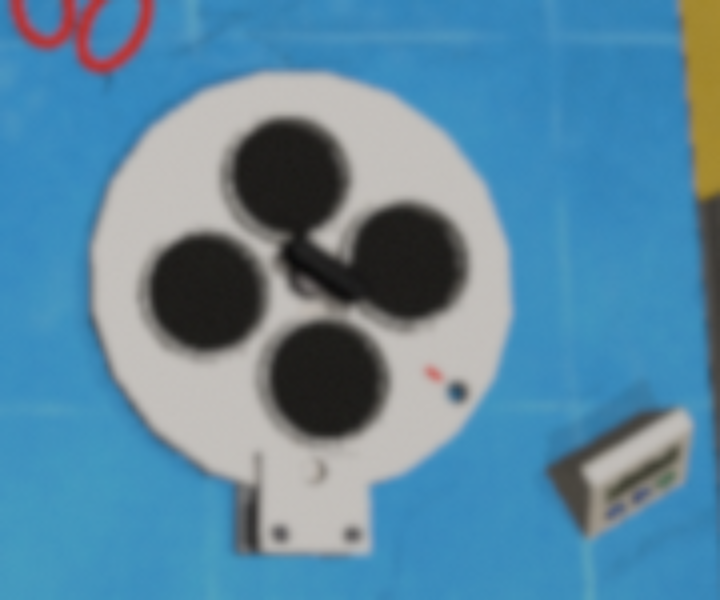

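View pics/sidecar.png

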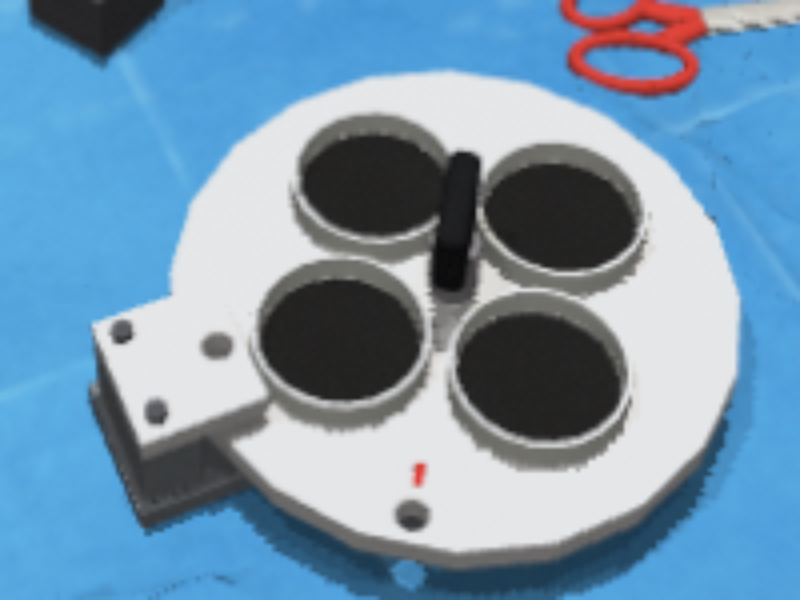

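The crops show the bracket hole at top pixel (438.8,318) and side pixel (304.3,406.3). The rim hole is at top (474.2,298) and side (353.3,448.8), with the bar knob between the pockets.

```bash
cat >> h.py <<'E'
def go(X,yaw=None):
    "shift in tool axes and turn to bring TCP to X with tool x axis at world angle yaw (deg)"
    p,R,o=pose(); d=R.T@(np.array(X,float)-p); y0=np.degrees(np.arctan2(R[1,0],R[0,0]))
    t="" if yaw is None else round(-((yaw-y0+90)%180-90),2)
    print("shift",d.round(4),"turn",t,"tcp",p.round(4),"yaw",round(y0,2),"j6",round(o["joint_pos"][5],1),"t",o["clock"])
def white(s): return cv2.cvtColor(s["frame"],cv2.COLOR_RGB2GRAY)
E
cat > c.py <<'E'
from h import *
a=snap("side"); b=snap("top")
def T(n,A,B): X,e=tri([(a,*A),(b,*B)]); print(n,X.round(4),np.round(e,4)); return X
bh=T("bracket",(304.25,406.25),(438.75,318)); rh=T("rim",(353.25,448.75),(474.2,298))
for i,(A,B) in enumerate([((281.4,176.7),(202,236)),((312.3,186.9),(238.6,213.2)),((233.2,189.6),(186.3,290.8))]): T("cap%d"%i,A,B)
T("pin",(270.7,278.7),(327,299.2))
# disc white top: largest bright contour in top view, upper arc cast on z=.036, circle fit
P=pts(b); m=(P[...,2]>.088)&(P[...,2]<.11)&(P[...,1]<-.15)&(P[...,0]<.62)
q=P[m][:,:2]; (c,wh,an)=cv2.minAreaRect(q.astype(np.float32)); print("knob",c,wh,an)
g=cv2.inRange(cv2.cvtColor(b["frame"],cv2.COLOR_RGB2HSV),(0,0,130),(180,70,255)); g[:, :370]=0; g[:,500:]=0; g[:205]=0
cs=max(cv2.findContours(g,0,1)[0],key=cv2.contourArea)[:,0]
E=np.array([onz(b,u,v,.036) for u,v in cs if v<285])[:,:2]
A=np.c_[2*E,np.ones(len(E))]; x=np.linalg.lstsq(A,(E**2).sum(1),rcond=None)[0]; print("disc centre",x[:2],"r",np.sqrt(x[2]+x[0]**2+x[1]**2))
ax=x[:2]
for n,h in (("bracket",bh),("rim",rh)): d=h[:2]-ax; print(n,np.hypot(*d),np.degrees(np.arctan2(d[1],d[0])))
go([*ax,.30],0)
E
python3 c.py
```

```text
bracket [ 0.4047 -0.2288  0.0534] [0.0016 0.0016]
rim [ 0.4485 -0.3176  0.0336] [0.0016 0.0016]
cap0 [0.5653 0.2641 0.1838] [0.0019 0.0019]
cap1 [0.6105 0.1932 0.184 ] [0.0016 0.0016]
cap2 [0.4595 0.2978 0.1589] [0.0019 0.0019]
pin [0.4439 0.0184 0.1176] [0.0009 0.0009]
knob (0.5113535523414612, -0.22909685969352722) (0.048238687217235565, 0.014098821207880974) 52.00783157348633
disc centre [ 0.51226943 -0.22935339] r 0.1201719591629156
bracket 0.10755526811974024 179.68514540345743
rim 0.10891978312957495 -125.85653948433493
shift [ 0.5544  0.7622 -0.0484] turn -15.17 tcp [0.1766 0.6514 0.2513] yaw -15.17 j6 -16.5 t 0.35
```

Units first: shifts go in units of 100 mm. So 0.343 m is 3.43, 0.219 m is 2.19.

```bash
python3 drive.py '[[[3.43,2.19,-0.69,0,0.088],[3.43,2.19,-0.69,0,0.088],[3.43,2.19,-0.69,0,0.088],[3.43,2.19,-0.69,0,0.088],[3.43,2.19,-0.69,0,0.088],[3.43,2.19,-0.69,0,0.088],[3.43,2.19,-0.69,0,0.088]]]'
python3 drive.py '[[[2.11,5.43,0.2,-69,0.05],[2.11,5.43,0.2,-69,0.05],[2.11,5.43,0.2,-69,0.05],[2.11,5.43,0.2,-69,0.05],[2.11,5.43,0.2,-69,0.05],[2.11,5.43,0.2,-69,0.05],[2.11,5.43,0.2,-69,0.05],[2.11,5.43,0.2,-69,0.05]]]'
cat > d.py <<'E'
from h import *
go([.512,-.229,.30],54)
E
python3 d.py
```

```text
clock: 1.23
tool_pos: [0.4519, 0.3482, 0.3215]
orientation: [-179.9, -0.0, -15.3]
force: [0.6, 1.6, 0.0]
opening: 0.0878
gripper_force: 0.0
clock: 2.22
tool_pos: [0.5007, -0.1191, 0.3048]
orientation: [180.0, -0.0, 54.0]
force: [1.2, 1.5, -0.3]
opening: 0.0501
gripper_force: 0.0
shift [-0.0823  0.0737  0.0048] turn 0.0 tcp [ 0.5007 -0.1191  0.3048] yaw 54.0 j6 135.5 t 2.225
```

```bash
cat > e.py <<'E'
from h import *; import sys
s=snap("wrist"); save(s,sys.argv[1]); X=np.array([[.4047,-.2288,.054],[.4485,-.3176,.036],[.5117,-.229,.096]])
print(proj(s,X).round(1).tolist(),s["c"])
E
python3 e.py w1
python3 drive.py '[[[-0.82,0.74,0.2,0,0.05],[-0.82,0.74,0.2,0,0.05],[-0.82,0.74,0.2,0,0.05]]]'; python3 e.py w2
```

```text
[[316.4, 344.2], [400.2, 374.8], [415.7, 302.1]] [ 0.53846844 -0.06532137  0.43846532]
clock: 2.65
tool_pos: [0.5115, -0.2299, 0.283]
orientation: [-179.9, 0.1, 53.6]
force: [-0.7, 0.5, 0.5]
opening: 0.0499
gripper_force: 0.0
[[233.3, 271.8], [332.0, 310.5], [330.3, 211.2]] [ 0.550078   -0.17636948  0.41648883]
```

```bash
python3 -c "
import cv2,numpy as np
a=cv2.imread('pics/w1.png');b=cv2.imread('pics/w2.png');cv2.imwrite('pics/w12.png',cv2.resize(np.vstack([a,b]),None,fx=.625,fy=.625))"
```

```text
(no output)
```

View pics/w12.png

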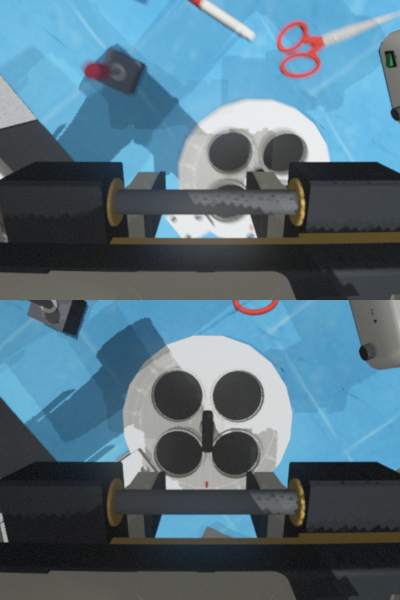

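The wrist view shows the bar knob at about (333,211), where the two-camera measurement predicted it to be (330,211). I'll go down on it now.

```bash
python3 drive.py '[[[0,0,0.6,0,0.05],[0,0,1.1,0,0.05],[0,0,1.5,0,0.05],[0,0,1.8,0,0.05],[0,0,1.97,0,0.05],[0,0,1.97,0,0.0],[0,0,1.97,0,0.0],[0,0,1.97,0,0.0]]]'
python3 drive.py '[[[0,0,0,0,0],[0,0,0,0,0],[0,0,0,0,0]]]'; python3 -c "
from h import *
go([.512,-.229,.086],-.3)"
```

```text
clock: 3.7
tool_pos: [0.513, -0.2271, 0.0887]
orientation: [179.9, -0.1, 53.9]
force: [2.6, -2.9, -1.0]
opening: 0.0259
gripper_force: 2.8
clock: 4.08
tool_pos: [0.5146, -0.2281, 0.0889]
orientation: [179.7, -0.1, 53.9]
force: [4.7, -5.2, -2.5]
opening: 0.0189
gripper_force: 30.0
shift [-0.0023 -0.0016  0.0029] turn 54.16 tcp [ 0.5146 -0.2281  0.0889] yaw 53.86 j6 147.7 t 4.075
```

```bash
python3 -c "
from h import *
s=snap('wrist'); save(s,'w3',(160,40,560,340),1.5)
a=snap('side'); save(a,'s3',(270,260,450,420),4)
im=np.hstack([cv2.resize(cv2.imread('pics/w3.png'),(400,300)),cv2.resize(cv2.imread('pics/s3.png'),(400,356))[:300]]);cv2.imwrite('pics/c3.png',im)"
```

```text
(no output)
```

View pics/c3.png

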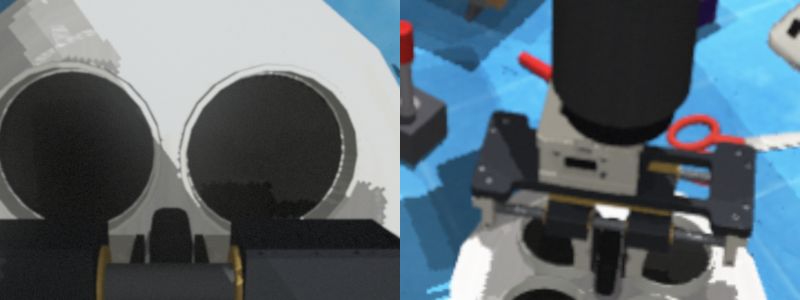

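The knob sits between the fingers, and the bar is parallel to the pads. Now I'll turn it.

Scaled: 0.002 m is 0.02.

```bash
python3 drive.py '[[[0,0.02,0,7,0],[0,0.02,0,14,0],[0,0.02,0,21,0],[0,0.02,0,28,0],[0,0.02,0,35,0],[0,0.02,0,42,0],[0,0.02,0,49,0],[0,0.02,0,54.2,0]]]'
python3 drive.py '[[[0,0,0,0,0],[0,0,0,0,0]]]'; python3 -c "
from h import *
go([.512,-.229,.086],-.3); print(pose()[2]['moment'])
b=snap('top'); save(b,'t3',(380,210,500,340),4)"
```

```text
clock: 5.18
tool_pos: [0.5162, -0.2309, 0.089]
orientation: [179.8, -0.3, -0.5]
force: [5.6, -16.9, -6.7]
opening: 0.0192
gripper_force: 30.0
clock: 5.42
tool_pos: [0.5162, -0.2309, 0.089]
orientation: [179.8, -0.3, -0.3]
force: [5.1, -16.7, -6.1]
opening: 0.0188
gripper_force: 30.0
shift [-0.0042 -0.0019  0.0029] turn -0.04 tcp [ 0.5162 -0.2309  0.089 ] yaw -0.34 j6 93.6 t 5.425
[-5.98661179 -1.9881036  -0.05145024]
```

View pics/t3.png

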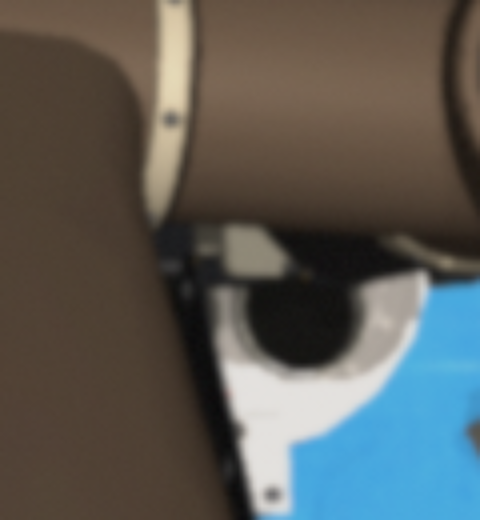

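Scaled: -0.2 m is -2, -0.16 m is -1.6.

```bash
python3 drive.py '[[[0,0,0,0,0.05],[0,0,0,0,0.05],[0,0,-0.6,0,0.05],[0,0,-1.2,0,0.05],[-0.2,-0.6,-1.3,0,0.05],[-0.4,-1.2,-1.3,0,0.05],[-0.6,-1.6,-1.3,0,0.05],[-1,-2,-1.3,0,0.05]]]'
python3 drive.py '[[[0,0,0,0,0.05]]]'
cat > f.py <<'E'
from h import *; import sys
a=snap("side"); b=snap("top"); w=snap("wrist"); O=[]
for n,s in (("side",a),("top",b),("wrist",w)):
    h=cv2.cvtColor(s["frame"],cv2.COLOR_RGB2HSV); m=cv2.inRange(h,(0,120,60),(8,255,255))|cv2.inRange(h,(172,120,60),(180,255,255))
    k,l,st,ce=cv2.connectedComponentsWithStats(m)
    for i in range(1,k):
        if st[i,4]<30: continue
        d=np.linalg.norm(ce[i]-proj(s,[.4439,.0184,.12])[0])
        if d<60: print(n,ce[i].round(1),st[i,:5],round(d,1)); O.append((s,*ce[i]))
save(a,"s4",(250,320,450,470),4); save(w,"w4"); save(b,"t4",(380,210,500,340),4)
im=np.hstack([cv2.resize(cv2.imread('pics/w4.png'),(400,300)),cv2.resize(cv2.imread('pics/s4.png'),(400,300))]);cv2.imwrite('pics/c4.png',im)
go([.444,.018,.128],0)
E
python3 f.py
```

```text
clock: 6.48
tool_pos: [0.4146, -0.0262, 0.2177]
orientation: [-180.0, -0.0, -0.4]
force: [-0.0, 2.3, 0.5]
opening: 0.0496
gripper_force: 0.0
clock: 6.6
tool_pos: [0.4128, -0.0257, 0.2181]
orientation: [-179.9, -0.1, -0.1]
force: [-0.8, -0.1, 0.1]
opening: 0.0501
gripper_force: 0.0
side [271.3 282.9] [267 277   9  12  82] 5.2
wrist [243.7 198.1] [ 223  177   44   42 1232] 5.2
shift [ 0.0283 -0.0457  0.09  ] turn -0.33 tcp [ 0.4154 -0.0276  0.218 ] yaw -0.33 j6 66.0 t 6.75
```

View pics/c4.png

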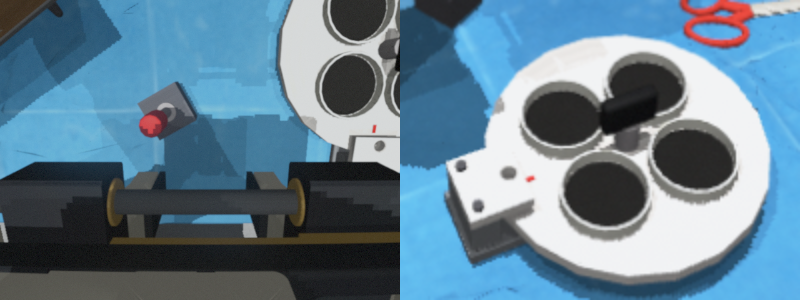

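The wrist half shows the pin head at about (244,198), the bracket hole at about (606,232) and the red line at about (598,205). In the side half the red line points at the bracket hole. Next I'll measure that alignment and the pin.

```bash
cat > g.py <<'E'
from h import *
a=snap("side"); w=snap("wrist"); O={}
for n,s,hb in (("side",a,(304.25,406.25)),("wrist",w,(606,232))):
    h=cv2.cvtColor(s["frame"],cv2.COLOR_RGB2HSV); x,y=map(round,hb)
    r=cv2.inRange(h,(0,80,60),(12,255,255))|cv2.inRange(h,(168,80,60),(180,255,255)); z=np.zeros_like(r); z[y-45:y+30,x-30:x+34]=1
    v,u=np.nonzero(r*z); O["red",n]=(s,u.mean(),v.mean())
    g=white(s); z[:]=0; z[y-9:y+10,x-9:x+10]=1; mm=((g<150)*z).astype(np.uint8); k,l,st,ce=cv2.connectedComponentsWithStats(mm)
    i=min(range(1,k),key=lambda i:np.hypot(*(ce[i]-hb))+ (99 if st[i,4]<10 else 0)); O["hole",n]=(s,*ce[i]); print(n,"red",O["red",n][1:],len(u),"hole",ce[i],st[i])
for f in ("red","hole"): print(f,tri([O[f,"side"],O[f,"wrist"]]), onz(*O[f,"side"],.036 if f=="red" else .054), onz(*O[f,"wrist"],.036 if f=="red" else .054))
save(w,"w5",(560,160,640,260),5)
for z in (.136,.122,.118): print("pin",onz(w,243.7,198.1,z))
print(tri([(w,243.7,198.1),(a,270.7,278.7)]))
E
python3 g.py
```

```text
side red (np.float64(314.625), np.float64(408.75)) 8 hole [303.87878788 406.15151515] [301 404   7   6  33]
wrist red (np.float64(597.4655172413793), np.float64(205.72413793103448)) 58 hole [606.20574163 233.        ] [598 225  17  17 209]
red (array([ 0.4222921 , -0.22980584,  0.03770044]), [np.float64(0.0018670666088038388), np.float64(0.001867066608803784)]) [ 0.42453887 -0.22930397  0.036     ] [ 0.42022887 -0.23020416  0.036     ]
hole (array([ 0.40464451, -0.2286203 ,  0.053923  ]), [np.float64(0.0011416635553510737), np.float64(0.0011416635553511642)]) [ 0.40568897 -0.22908384  0.054     ] [ 0.4036014 -0.2281523  0.054    ]
pin [0.44449949 0.01508204 0.136     ]
pin [0.44214767 0.01790924 0.122     ]
pin [0.44147573 0.01871701 0.118     ]
(array([0.44305965, 0.01764215, 0.11922154]), [np.float64(0.0015613886238907756), np.float64(0.0015613886238907636)])
```

View pics/w5.png

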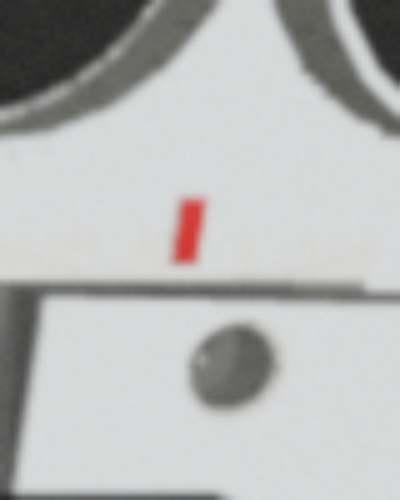

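The hole and red line agree to about 1°, which the pin's taper can absorb. I'll take the pin.

Scaled: 0.088 m is 0.88, 0.05 m is 0.5.

```bash
python3 drive.py '[[[0.273,-0.455,0,0,0.06],[0.273,-0.455,0,0,0.06],[0.273,-0.455,0.5,0,0.06],[0.273,-0.455,0.88,0,0.06],[0.273,-0.455,0.88,0,0.06],[0.273,-0.455,0.88,0,0.03],[0.273,-0.455,0.88,0,0.0],[0.273,-0.455,0.88,0,0]]]'
python3 drive.py '[[[0,0,0,0,0],[0,0,0,0,0],[0,0,0,0,0]]]'; python3 -c "
from h import *
go([.404,-.229,.24],0)
w=snap('wrist');save(w,'w6',(120,160,520,460),1)"
```

```text
clock: 7.85
tool_pos: [0.4433, 0.0177, 0.1306]
orientation: [-179.9, -0.1, -0.4]
force: [0.1, -0.6, -0.2]
opening: 0.0356
gripper_force: 0.0
clock: 8.22
tool_pos: [0.4429, 0.0176, 0.1298]
orientation: [-180.0, -0.0, -0.4]
force: [-0.3, 0.2, 4.0]
opening: 0.0194
gripper_force: 30.0
shift [-0.0373  0.2469 -0.1103] turn -0.35 tcp [0.4429 0.0176 0.1298] yaw -0.35 j6 61.7 t 8.225
```

View pics/w6.png

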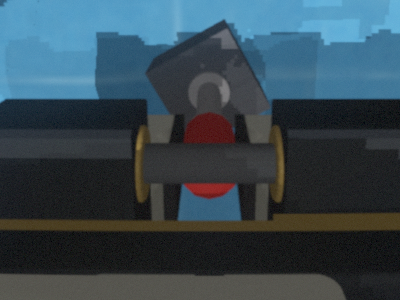

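The red head is held centrally between the pads, and the block stands below it at about (205,80) in the crop.

```bash
python3 drive.py '[[[0,0,-0.5,0,0],[0,0,-1,0,0],[0,0.6,-1,0,0],[-0.1,1.2,-1,0,0],[-0.2,1.8,-1,0,0],[-0.3,2.2,-1,0,0],[-0.38,2.47,-1,0,0],[-0.38,2.47,-0.9,0,0]]]'
python3 drive.py '[[[0,0,0,0,0],[0,0,0,0,0]]]'; python3 -c "
from h import *
go([.404,-.229,.22],0)
w=snap('wrist');save(w,'w7',(170,80,470,305),2)
a=snap('side');save(a,'s7')
"
```

```text
clock: 9.28
tool_pos: [0.4025, -0.2307, 0.2193]
orientation: [180.0, -0.0, -0.5]
force: [-0.1, 0.5, -0.8]
opening: 0.0195
gripper_force: 30.0
clock: 9.52
tool_pos: [0.4033, -0.2286, 0.2194]
orientation: [-180.0, 0.0, -0.3]
force: [0.2, -0.2, -0.6]
opening: 0.0192
gripper_force: 30.0
shift [ 0.0007  0.0004 -0.0006] turn -0.31 tcp [ 0.4033 -0.2286  0.2194] yaw -0.31 j6 94.8 t 9.525
```

View pics/w7.png

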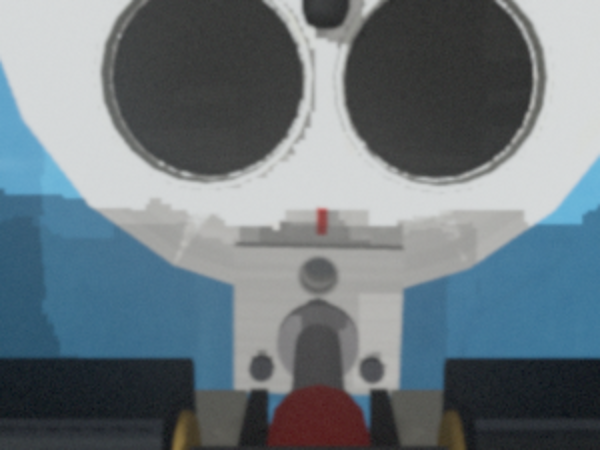

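The crop shows the bracket hole at (318,274), the red line at (322,221), the pin's collar centred near (318,341) and the shank tip peeking out at (317,302).

```bash
python3 -c "
from h import *
w=snap('wrist');f=lambda u,v,z:onz(w,170+u/2,80+v/2,z).round(4)
print('hole',f(318,274,.054),'red',f(322,221,.036),'knob',f(327,10,.096),'collar',f(318,341,.1336),'tip',f(317,304,.0936))
g=white(w)[205:230,318:342]; m=(g<120).astype(np.uint8); k,l,st,ce=cv2.connectedComponentsWithStats(m); print(ce[1:]+[318,205],st[1:])
h=cv2.cvtColor(w['frame'],cv2.COLOR_RGB2HSV)[180:202,320:342]; r=cv2.inRange(h,(0,80,60),(12,255,255))|cv2.inRange(h,(168,80,60),(180,255,255)); v,u=np.nonzero(r); print('red',u.mean()+320,v.mean()+180,onz(w,u.mean()+320,v.mean()+180,.036))
go([.404,-.229,.22])"
```

```text
hole [ 0.4043 -0.2284  0.054 ] red [ 0.4205 -0.23    0.036 ] knob [ 0.49   -0.2315  0.096 ] collar [ 0.4033 -0.2285  0.1336] tip [ 0.4033 -0.2281  0.0936]
[[329.11297071 217.74476987]
 [328.         229.        ]] [[  3   4  17  18 239]
 [  9  24   3   1   3]]
red 330.5 190.5 [ 0.42049054 -0.22965391  0.036     ]
shift [ 0.0006  0.0003 -0.0003] turn  tcp [ 0.4034 -0.2287  0.2197] yaw -0.3 j6 94.8 t 9.675
```

```bash
python3 drive.py '[[[0.007,0,0.2,0,0],[0.007,0,0.35,0,0],[0.007,0,0.42,0,0],[0.007,0,0.48,0,0]]]'
python3 drive.py '[[[0,0,0.06,0,0],[0,0,0.12,0,0],[0,0,0.18,0,0],[0,0,0.18,0,0]]]'
```

```text
clock: 10.18
tool_pos: [0.4039, -0.2292, 0.1712]
orientation: [180.0, 0.0, -0.4]
force: [1.1, -0.2, 0.3]
opening: 0.0193
gripper_force: 30.0
clock: 10.68
tool_pos: [0.4034, -0.2292, 0.153]
orientation: [-180.0, 0.1, -0.4]
force: [0.7, 0.1, 0.1]
opening: 0.0194
gripper_force: 30.0
```

```bash
python3 drive.py '[[[0,0,0.05,0,0],[0,0,0.09,0,0],[0,0,0.11,0,0],[0,0,0.11,0,0]]]'; python3 -c "
from h import *
w=snap('wrist');save(w,'w8',(170,80,470,305),2)"
```

```text
clock: 11.18
tool_pos: [0.4044, -0.2295, 0.1437]
orientation: [180.0, -0.1, -0.3]
force: [-3.2, 3.5, 12.7]
opening: 0.0193
gripper_force: 30.0
```

View pics/w8.png

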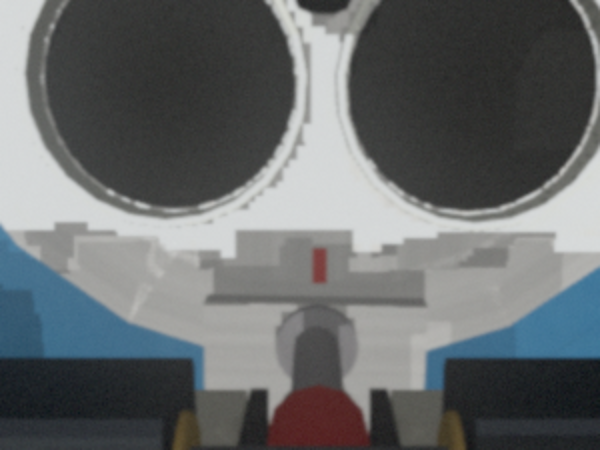

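The pin's collar now sits on the bracket plate: TCP z is 0.1437 against 0.1438 for fully home, and the force has risen to 13 N. I'll release it and go over to the carton.

Units first: shifts go in units of 100 mm. So -0.06 m is -0.6, -0.18 m is -1.8.

```bash
python3 drive.py '[[[0,0,0,0,0.06],[0,0,0,0,0.06],[0,0,-0.6,0,0.06],[0,0,-1.2,0,0.06],[0,0,-1.8,0,0.06],[0,-0.6,-1.8,-10,0.06],[0,-1.2,-1.8,-20,0.06],[0,-1.8,-1.8,-32,0.06]]]'
python3 drive.py '[[[1,-1.7,0,0,0.06],[1,-1.7,0,0,0.06],[1,-1.7,0,0,0.06],[1,-1.7,0,0,0.06],[1,-1.7,0,0,0.06]]]'
cat > k.py <<'E'
from h import *
p,R,o=pose(); w=snap("wrist"); P=pts(w); q=(P-p)@R
m=(abs(q[...,0])<.03)&(q[...,2]>-.06)&(q[...,2]<.03)&(abs(q[...,1])<.08)
for z0 in np.arange(-.05,.03,.01):
    k=m&(q[...,2]>=z0)&(q[...,2]<z0+.01)
    if k.sum()>5: y=q[k][:,1]; print("finger z",round(z0,3),k.sum(),"y",y.min().round(3),y[y<0].max().round(3) if (y<0).any() else "",y[y>0].min().round(3) if (y>0).any() else "",y.max().round(3))
b=snap("top"); a=snap("side"); np.savez("scan.npz",wP=P,tP=pts(b),sP=pts(a),w=w["frame"],t=b["frame"],s=a["frame"])
go([.4,.15,.33],32)
for n,s in (("wrist",w),("top",b),("side",a)):
    h=cv2.cvtColor(s["frame"],cv2.COLOR_RGB2HSV); k,l,st,ce=cv2.connectedComponentsWithStats(cv2.inRange(h,(106,140,50),(126,255,255)))
    PP=pts(s)
    for i in range(1,k):
        c=np.nanmedian(PP[l==i],0)
        if st[i,4]>60 and .1<c[2]<.22 and c[0]<.7: print(n,"cap",ce[i].round(1),st[i,4],c.round(4),"ray on cap-top z",onz(s,*ce[i],c[2]).round(4))
    r=cv2.inRange(h,(0,140,70),(7,255,255))|cv2.inRange(h,(173,140,70),(180,255,255)); u,v=proj(s,[.404,-.229,.132])[0]
    k,l,st,ce=cv2.connectedComponentsWithStats(r)
    for i in range(1,k):
        if st[i,4]>20 and np.hypot(*(ce[i]-[u,v]))<30: print(n,"pin",ce[i].round(1),(u,v),st[i,4],"zmax",np.nanmax(PP[l==i][:,2]).round(4))
E
python3 k.py
```

```text
clock: 12.22
tool_pos: [0.4045, -0.0479, 0.3225]
orientation: [180.0, -0.0, 30.6]
force: [1.3, 0.6, 0.1]
opening: 0.0598
gripper_force: 0.0
clock: 12.85
tool_pos: [0.405, 0.1484, 0.322]
orientation: [180.0, 0.1, 30.5]
force: [-0.4, -0.9, -0.5]
opening: 0.0599
gripper_force: 0.0
finger z -0.05 1329 y -0.036 -0.033 0.032 0.034
finger z -0.04 1153 y -0.037 -0.034 0.033 0.036
finger z -0.03 1774 y -0.035 -0.03 0.029 0.034
finger z -0.02 530 y -0.033 -0.03 0.029 0.03
finger z -0.01 775 y -0.048 -0.03 0.029 0.047
finger z 0.0 1332 y -0.047 -0.03 0.029 0.046
finger z 0.01 1064 y -0.047 -0.03 0.029 0.045
finger z 0.02 197 y -0.045 -0.03 0.029 0.042
shift [-0.0029 -0.0053 -0.0076] turn -1.7 tcp [0.4052 0.1469 0.3224] yaw 30.3 j6 73.9 t 13.0
wrist cap [172.   34.8] 2293 [0.4582 0.2929 0.1708] ray on cap-top z [0.4583 0.2927 0.1708]
top cap [238.6 213.2] 167 [0.6062 0.191  0.1965] ray on cap-top z [0.606  0.1913 0.1965]
top cap [202. 236.] 179 [0.5609 0.2613 0.1967] ray on cap-top z [0.5611 0.2612 0.1967]
top pin [449.1 318.1] (np.float64(449.59138247705584), np.float64(317.7079876282017)) 83 zmax 0.1526
side cap [281.4 176.7] 183 [0.564  0.2537 0.1912] ray on cap-top z [0.5629 0.2519 0.1912]
side cap [312.3 186.9] 198 [0.609  0.1832 0.1917] ray on cap-top z [0.6072 0.1815 0.1917]
side cap [233.2 189.7] 186 [0.459  0.288  0.1666] ray on cap-top z [0.4582 0.2845 0.1666]
side pin [302.4 375.2] (np.float64(301.635917372165), np.float64(375.51408042458854)) 240 zmax 0.1512
```

```bash
cat > m.py <<'E'
from h import *
d=np.load("scan.npz"); th=np.radians(32.4)
for it in range(3):
  for key in ("tP","sP"):
    ex=np.array([np.cos(th)*np.cos(.349),np.sin(th)*np.cos(.349),np.sin(.349)]); ey=np.array([-np.sin(th),np.cos(th),0]); n=np.cross(ex,ey)
    P=d[key].reshape(-1,3); P=P[np.isfinite(P).all(1)]; P=P[(np.hypot(P[:,0]-.54,P[:,1]-.235)<.17)&(P[:,2]>.1)]
    c=np.c_[P@ex,P@ey,P@n]; H=np.median(np.sort(c[:,2])[-150:-20]); k=abs(c[:,2]-H)<.006; q=c[k][:,:2].astype(np.float32)
    r=cv2.minAreaRect(q); lo,hi=np.percentile(q,1,0),np.percentile(q,99,0)
    print(key,"rim h",H.round(4),"n",k.sum(),"rect",np.round(r[1],3),round(r[2],1),"x",lo[0].round(4),hi[0].round(4),"y",lo[1].round(4),hi[1].round(4))
    if it==0 and key=="tP": a=r[2] if r[2]<45 else r[2]-90
  th+=np.radians(a) if it==0 else 0
print("yaw",np.degrees(th))
for nm,X in (("cap0",(.561,.2613,.1967)),("cap1",(.6062,.191,.1965)),("cap2",(.4575,.294,.171))): X=np.array(X); print(nm,(X@ex).round(4),(X@ey).round(4),(X@n).round(4))
E
python3 m.py
```

```text
tP rim h 0.5539 n 2854 rect [0.021 0.094] 1.6 x 0.6403 0.6587 y -0.1326 -0.0498
sP rim h 0.4002 n 89 rect [0.034 0.006] 13.0 x 0.5909 0.6216 y -0.1413 -0.1315
tP rim h 0.5548 n 2849 rect [0.021 0.094] 0.1 x 0.6378 0.6561 y -0.1461 -0.0626
sP rim h 0.4016 n 89 rect [0.034 0.006] 11.5 x 0.5871 0.618 y -0.1532 -0.144
tP rim h 0.5548 n 2849 rect [0.021 0.094] 0.1 x 0.6378 0.6561 y -0.1461 -0.0626
sP rim h 0.4016 n 89 rect [0.034 0.006] 11.5 x 0.5871 0.618 y -0.1532 -0.144
yaw 34.00305809974671
cap0 0.6416 -0.0971 -0.0242
cap1 0.6398 -0.1807 -0.0237
cap2 0.5694 -0.0121 -0.0252
```

```bash
sed -i 's/(P\[:,2\]>.1)\]/(P[:,2]>.1)\&(P[:,2]<.225)\&(P@n<.01)]/; s/-150:-20/-400:-20/' m.py; python3 m.py
```

```text
tP rim h -0.0206 n 888 rect [0.255 0.156] 89.9 x 0.5341 0.6883 y -0.2061 0.0438
sP rim h -0.0215 n 1001 rect [0.159 0.258] 0.4 x 0.5337 0.6892 y -0.2098 0.0437
tP rim h -0.0206 n 888 rect [0.255 0.156] 90.0 x 0.5342 0.6885 y -0.2055 0.0444
sP rim h -0.0216 n 1002 rect [0.159 0.258] 0.5 x 0.5337 0.6892 y -0.2093 0.0442
tP rim h -0.0206 n 888 rect [0.255 0.156] 90.0 x 0.5342 0.6885 y -0.2055 0.0444
sP rim h -0.0216 n 1002 rect [0.159 0.258] 0.5 x 0.5337 0.6892 y -0.2093 0.0442
yaw 32.34981384277344
cap0 0.644 -0.0794 -0.025
cap1 0.6445 -0.163 -0.0254
cap2 0.5695 0.0036 -0.0253
```

```bash
python3 -c "
from h import *
go([.41,.235,.30],32.3)"
```

```text
shift [ 0.0486 -0.0737  0.0224] turn -2.0 tcp [0.4052 0.1469 0.3224] yaw 30.3 j6 73.9 t 13.0
```

```bash
python3 drive.py '[[[0.486,-0.737,0.22,-2,0.04],[0.486,-0.737,0.22,-2,0.04],[0.486,-0.737,0.22,-2,0.04]]]'
cat > n.py <<'E'
from h import *; import sys
C={"0":(.561,.2613,.1967),"1":(.6062,.191,.1965),"2":(.4578,.2935,.171)}; X=np.array(C[sys.argv[1]])
n=np.array([-.289,-.183,.940]); w=snap("wrist"); P=pts(w)
k,l,st,ce=cv2.connectedComponentsWithStats(cv2.inRange(cv2.cvtColor(w["frame"],cv2.COLOR_RGB2HSV),(106,140,40),(126,255,255)))
u=proj(w,X)[0]; i=min((i for i in range(1,k) if st[i,4]>100),key=lambda i:np.hypot(*(ce[i]-u))); q=P[l==i]; q=q[np.isfinite(q).all(1)]
h=q@n; t=q[h>np.percentile(h,97)-.004]; c=cv2.minEnclosingCircle((t@np.c_[[.794,.504,.342],[-.535,.845,0]]).astype(np.float32))
print("px",ce[i],st[i],"pred",u,"top face mean",t.mean(0).round(4),len(t),"r",round(c[1],4))
T=t.mean(0); M=T-n*.013; print("mid",M.round(4),"bbox centre ray",onz(w,st[i,0]+st[i,2]/2,st[i,1]+st[i,3]/2,M[2]).round(4))
go(M+[0,0,.008],32.3)
E
python3 n.py 2
```

```text
clock: 13.38
tool_pos: [0.41, 0.2364, 0.2995]
orientation: [180.0, 0.1, 32.4]
force: [-0.3, -0.7, 0.6]
opening: 0.0411
gripper_force: 0.0
px [288.87932564 110.79414374] [ 263   82   51   58 2254] pred [291.27630636 113.56029108] top face mean [0.4562 0.2946 0.1716] 1857 r 0.015
mid [0.4599 0.297  0.1594] bbox centre ray [0.4579 0.2967 0.1594]
shift [ 0.0751 -0.0252  0.1326] turn 0.05 tcp [0.41   0.2357 0.3   ] yaw 32.35 j6 68.5 t 13.425
```

Scaled: 0.1325 m is 1.325, 0.12 m is 1.2.

```bash
python3 drive.py '[[[0.4,-0.13,0,0,0.039],[0.75,-0.25,0.2,0,0.039],[0.75,-0.25,0.7,0,0.039],[0.75,-0.25,1,0,0.039],[0.75,-0.25,1.2,0,0.039],[0.75,-0.25,1.325,0,0.039],[0.75,-0.25,1.325,0,0.0],[0.75,-0.25,1.325,0,0.0]]]'
python3 drive.py '[[[0,0,0,0,0],[0,0,0,0,0]]]'
```

```text
clock: 14.42
tool_pos: [0.4602, 0.2975, 0.1688]
orientation: [-180.0, -0.1, 32.3]
force: [-0.7, 0.1, -1.2]
opening: 0.0291
gripper_force: 30.0
clock: 14.68
tool_pos: [0.4598, 0.2975, 0.1685]
orientation: [-180.0, -0.0, 32.4]
force: [-1.3, -1.0, 1.5]
opening: 0.0296
gripper_force: 30.0
```

```bash
python3 drive.py '[[[-0.068,0,-0.188,0,0],[-0.171,0,-0.47,0,0],[-0.274,0,-0.752,0,0],[-0.376,0,-1.034,0,0],[-0.479,0,-1.316,0,0],[-0.582,0,-1.6,0,0],[-0.582,0,-1.6,0,0]]]'
cat > q.py <<'E'
from h import *; import sys
p,R,o=pose(); s=snap("side"); P=pts(s); q=(P-p)@R   # tool frame
h=cv2.cvtColor(s["frame"],cv2.COLOR_RGB2HSV)
m=(np.abs(q[...,0])<.1)&(np.abs(q[...,1])<.06)&(q[...,2]>.03)&(q[...,2]<.16)&(P[...,2]>.06 if len(sys.argv)<2 else P[...,2]>.04)
for z0 in np.arange(.03,.16,.015):
    k=m&(q[...,2]>=z0)&(q[...,2]<z0+.015)
    if k.sum()>10: x,y=q[k][:,0],q[k][:,1]; print("tool z %.3f n%4d  x %.3f %.3f %.3f  y %.3f %.3f"%(z0,k.sum(),*np.percentile(x,[2,50,98]),*np.percentile(y,[2,98])))
save(s,"hang"); go(p)
E
python3 q.py
```

```text
clock: 15.55
tool_pos: [0.411, 0.2668, 0.3304]
orientation: [-179.9, -0.3, 32.4]
force: [-0.5, 0.7, -2.4]
opening: 0.0298
gripper_force: 30.0
tool z 0.030 n 248  x -0.012 -0.000 0.034  y -0.016 0.031
tool z 0.045 n 216  x -0.015 -0.004 0.038  y -0.013 0.032
tool z 0.060 n 179  x -0.012 0.003 0.042  y -0.008 0.033
tool z 0.075 n 168  x -0.008 0.009 0.048  y -0.005 0.033
tool z 0.090 n 166  x -0.003 0.013 0.049  y -0.008 0.033
tool z 0.105 n 147  x 0.004 0.020 0.058  y -0.007 0.031
tool z 0.120 n  95  x 0.009 0.016 0.046  y -0.007 0.031
shift [ 0.0004 -0.     -0.0018] turn  tcp [0.4106 0.2666 0.3287] yaw 32.39 j6 66.3 t 15.6
```

The bottle stays at about its 20° lean in the grip (in the tool frame its x shifts 0.024 m over 0.075 m of height). I'll stand it up in the pocket by moving the tool over its lower edge. First I'll measure the pockets.

```bash
cat > r.py <<'E'
from h import *
for n in ("top","side"):
    s=snap(n); g=cv2.inRange(s["frame"],(0,0,0),(75,75,75)); k,l,st,ce=cv2.connectedComponentsWithStats(g)
    for X in ((.553,-.189),(.553,-.271),(.471,-.189),(.471,-.271)):
        u=proj(s,[*X,.036])[0]; i=l[int(u[1]),int(u[0])]
        if i: print(n,X,ce[i].round(1),st[i],onz(s,*ce[i],.036).round(4))
# picture w7, pose then: crop offset (170,80), x2
w=snap("wrist"); T=np.array(w["T_tool_cam"]); R=Ro.from_euler('xyz',[180,0,-.3],degrees=True).as_matrix(); p=np.array([.4034,-.2287,.2196])
w["Rc"]=R@T[:3,:3]; w["c"]=p+R@T[:3,3]; g=white({"frame":cv2.imread("pics/w7.png")})
k,l,st,ce=cv2.connectedComponentsWithStats((g<80).astype(np.uint8))
for u,v in ((205,85),(440,85)):
    i=l[v,u]; c=max(cv2.findContours((l==i).astype(np.uint8),0,1)[0],key=cv2.contourArea); e=cv2.fitEllipse(c); print("w7",ce[i],e,onz(w,170+e[0][0]/2,80+e[0][1]/2,.036).round(4))
E
python3 r.py
```

```text
top (0.553, -0.189) [417.7 250.7] [405 237  27  28 585] [ 0.5552 -0.1911  0.036 ]
top (0.553, -0.271) [452.2 269.5] [ 434  238   35   64 1363] [ 0.5118 -0.2688  0.036 ]
top (0.471, -0.189) [418.5 287. ] [405 273  28  29 615] [ 0.4726 -0.1898  0.036 ]
top (0.471, -0.271) [452.2 269.5] [ 434  238   35   64 1363] [ 0.5118 -0.2688  0.036 ]
side (0.553, -0.189) [352.2 372.9] [ 313  351   78   44 1807] [ 0.5151 -0.1905  0.036 ]
side (0.553, -0.271) [396.2 399.1] [377 385  40  29 901] [ 0.5569 -0.2697  0.036 ]
side (0.471, -0.189) [352.2 372.9] [ 313  351   78   44 1807] [ 0.5151 -0.1905  0.036 ]
side (0.471, -0.271) [352.2 416.4] [332 401  41  32 998] [ 0.4743 -0.2682  0.036 ]
w7 [207.44771917  81.47294913] ((207.4654083251953, 81.51902770996094), (178.56866455078125, 188.95838928222656), 103.32720184326172) [ 0.471 -0.189  0.036]
w7 [438.17782396  83.20736233] ((438.1610412597656, 83.22929382324219), (181.06861877441406, 188.31546020507812), 75.16731262207031) [ 0.4699 -0.2713  0.036 ]
```

```bash
python3 drive.py '[[[-0.06,0.26,-0.1,7,0],[-0.12,0.53,-0.1,15,0],[-0.18,0.8,-0.1,23,0],[-0.25,1.06,-0.1,31,0],[-0.31,1.32,-0.1,39,0],[-0.37,1.59,-0.1,46,0],[-0.44,1.86,-0.1,54,0],[-0.5,2.12,-0.1,61,0]]]'
python3 -c "
from h import *
go([.553,-.145,.34],-90)"
```

```text
clock: 16.75
tool_pos: [0.4821, 0.0595, 0.3367]
orientation: [179.9, 0.1, -28.9]
force: [0.3, 1.0, -3.4]
opening: 0.0292
gripper_force: 30.0
shift [ 0.1609  0.1448 -0.0033] turn 61.11 tcp [0.4821 0.0595 0.3367] yaw -28.89 j6 30.8 t 16.75
```

```bash
python3 drive.py '[[[0.2,0.18,0,8,0],[0.4,0.36,0,16,0],[0.6,0.54,0,24,0],[0.8,0.72,0,32,0],[1,0.9,0,39,0],[1.2,1.08,0,46,0],[1.4,1.26,0,54,0],[1.61,1.45,0,61,0]]]'
python3 drive.py '[[[0,0,0.2,0,0],[0,0,0.5,0,0],[0,0,0.8,0,0],[0,0,0.8,0,0]]]'
python3 q.py 1; python3 -c "
from h import *
go([.553,-.145,.173],-90)"
```

```text
clock: 17.75
tool_pos: [0.554, -0.1448, 0.3363]
orientation: [179.9, 0.0, -89.9]
force: [-0.4, -0.5, -2.0]
opening: 0.0296
gripper_force: 30.0
clock: 18.25
tool_pos: [0.5522, -0.144, 0.2545]
orientation: [179.6, 0.0, -89.7]
force: [0.6, -0.2, -1.7]
opening: 0.0295
gripper_force: 30.0
tool z 0.030 n 453  x 0.000 0.032 0.043  y -0.024 0.028
tool z 0.045 n 351  x 0.006 0.041 0.049  y -0.024 0.030
tool z 0.060 n 328  x 0.014 0.046 0.054  y -0.023 0.030
tool z 0.075 n 331  x 0.020 0.052 0.060  y -0.024 0.030
tool z 0.090 n 318  x 0.025 0.057 0.066  y -0.022 0.030
tool z 0.105 n 284  x 0.032 0.062 0.069  y -0.025 0.030
tool z 0.120 n  24  x 0.032 0.046 0.060  y 0.019 0.031
tool z 0.150 n  73  x 0.082 0.088 0.093  y 0.016 0.058
shift [-0.0002  0.0012  0.0022] turn  tcp [ 0.5534 -0.1442  0.2567] yaw -89.63 j6 -4.6 t 18.3
shift [0.0008 0.0001 0.0837] turn 0.37 tcp [ 0.5534 -0.1442  0.2567] yaw -89.63 j6 -4.6 t 18.3
```

Scaled: 0.08 m is 0.8, 0.083 m is 0.83.

```bash
python3 drive.py '[[[0,0,0.3,0,0],[0,0,0.6,0,0],[0,0,0.75,0,0],[0,0,0.8,0,0],[0,0,0.83,0,0]]]'; python3 drive.py '[[[0,0,0.02,0,0],[0,0,0.02,0,0]]]'
```

```text
clock: 18.92
tool_pos: [0.5548, -0.1444, 0.1763]
orientation: [-179.9, -0.1, -89.6]
force: [-1.1, -2.6, 2.6]
opening: 0.0293
gripper_force: 30.0
clock: 19.18
tool_pos: [0.5541, -0.1442, 0.1737]
orientation: [-179.9, -0.0, -89.6]
force: [-1.0, -3.5, 2.8]
opening: 0.0296
gripper_force: 30.0
```

Scaled: 0.001 m is 0.01, 0.034 m is 0.34.

```bash
python3 drive.py '[[[0.06,0,0,0,0],[0.12,0,0,0,0],[0.18,0,0,0,0],[0.23,0,0,0,0],[0.29,0,0,0,0],[0.34,0,0.01,0,0]]]'; python3 drive.py '[[[0.06,0,0.01,0,0],[0.11,0,0.02,0,0],[0.11,0,0.02,0,0]]]'; python3 q.py 1
```

```text
clock: 19.92
tool_pos: [0.555, -0.1783, 0.1728]
orientation: [-179.9, -0.0, -89.6]
force: [-0.1, -0.2, 8.4]
opening: 0.0294
gripper_force: 30.0
clock: 20.3
tool_pos: [0.555, -0.1897, 0.1708]
orientation: [-179.9, -0.0, -89.6]
force: [0.2, -0.2, 6.8]
opening: 0.0292
gripper_force: 30.0
tool z 0.030 n 448  x -0.010 0.016 0.028  y -0.025 0.027
tool z 0.045 n 269  x -0.010 0.023 0.031  y -0.024 0.030
tool z 0.060 n 272  x -0.010 0.026 0.044  y -0.021 0.054
tool z 0.075 n 469  x -0.004 0.038 0.050  y -0.018 0.059
tool z 0.090 n 292  x -0.005 0.033 0.050  y -0.021 0.058
tool z 0.105 n 199  x -0.008 0.033 0.078  y -0.028 0.051
tool z 0.120 n 662  x -0.026 0.051 0.098  y -0.034 0.058
shift [0.0001 0.     0.    ] turn  tcp [ 0.555  -0.1896  0.1709] yaw -89.63 j6 0.1 t 20.35
```

```bash
python3 drive.py '[[[0,0,0,0,0.034],[0,0,0,0,0.045],[0,0,0,0,0.05],[0,0,-0.5,0,0.05],[0,0,-1.1,0,0.05],[0,0,-1.7,0,0.05]]]'
cat > v.py <<'E'
from h import *; import sys
P0=[float(x) for x in sys.argv[1:3]]
for n in ("side","top"):
    s=snap(n); P=pts(s); k=(np.hypot(P[...,0]-P0[0],P[...,1]-P0[1])<.045)&(P[...,2]>.05)
    hsv=cv2.cvtColor(s["frame"],cv2.COLOR_RGB2HSV); m=cv2.inRange(hsv,(106,140,40),(126,255,255))>0
    q=P[k&m]; 
    if len(q)<10: print(n,"no cap",len(q)); continue
    t=q[q[:,2]>np.percentile(q[:,2],97)-.004]; print(n,"cap top",t.mean(0).round(4),np.percentile(q[:,2],97).round(4),"zrange of face",np.ptp(t[:,2]).round(4))
    b=P[k&(P[...,2]<.13)]
    for z in (.06,.08,.1,.12):
        c=b[abs(b[:,2]-z)<.008]
        if len(c)>10: print("   z",z,"x",np.percentile(c[:,0],[2,98]).round(4),"y",np.percentile(c[:,1],[2,98]).round(4))
E
python3 v.py .553 -.19; python3 -c "
from h import *
go([.553,-.145,.34],32)"
```

```text
clock: 21.1
tool_pos: [0.5536, -0.1889, 0.3414]
orientation: [179.9, 0.0, -89.6]
force: [1.6, 0.7, 0.6]
opening: 0.0501
gripper_force: 0.0
side cap top [ 0.5553 -0.1943  0.1755] 0.1754 zrange of face 0.3121
   z 0.06 x [0.5247 0.5779] y [-0.2248 -0.1804]
   z 0.08 x [0.5248 0.5768] y [-0.2243 -0.186 ]
   z 0.1 x [0.5247 0.5775] y [-0.2292 -0.1811]
   z 0.12 x [0.5257 0.5792] y [-0.2238 -0.1795]
top cap top [ 0.5555 -0.1991  0.1736] 0.1754 zrange of face 0.0036
   z 0.1 x [0.524  0.5352] y [-0.2294 -0.2229]
shift [-0.0449  0.0031  0.0075] turn 58.4 tcp [ 0.5564 -0.1899  0.3476] yaw -89.6 j6 0.1 t 21.2
```

Scaled: -0.393 m is -3.93, -0.3 m is -3.

```bash
python3 drive.py '[[[-0.5,0.05,0,-10,0.05],[-1,0.1,0,-20,0.05],[-1.5,0.15,0,-30,0.04],[-2,0.2,0,-40,0.04],[-2.5,0.25,0,-50,0.04],[-3,0.3,0,-60,0.04],[-3.5,0.35,0.1,-70,0.04],[-3.93,0.41,0.15,-80,0.04]]]'
python3 drive.py '[[[0,0,0,-10,0.039],[0,0,0,-20,0.039],[0,0,0,-30,0.039],[0,0,0,-42,0.039],[0,0,0,-42,0.039]]]'; python3 n.py 0
```

```text
clock: 22.2
tool_pos: [0.5098, 0.2054, 0.3241]
orientation: [180.0, 0.0, -9.3]
force: [0.9, -0.2, -0.4]
opening: 0.04
gripper_force: 0.0
clock: 22.82
tool_pos: [0.5104, 0.2037, 0.3246]
orientation: [-180.0, 0.0, 32.4]
force: [0.5, 1.0, 0.2]
opening: 0.0393
gripper_force: 0.0
px [294.20564516 104.93951613] [ 269   76   51   58 2232] pred [293.15701468 109.04876428] top face mean [0.5613 0.261  0.1973] 1858 r 0.0151
mid [0.565  0.2634 0.1851] bbox centre ray [0.5633 0.2628 0.1851]
shift [ 0.0781 -0.0213  0.1315] turn -0.02 tcp [0.5104 0.2037 0.3246] yaw 32.28 j6 80.1 t 22.875
```

```bash
python3 drive.py '[[[0.4,-0.11,0,0,0.039],[0.78,-0.21,0.2,0,0.039],[0.78,-0.21,0.7,0,0.039],[0.78,-0.21,1,0,0.039],[0.78,-0.21,1.2,0,0.039],[0.78,-0.21,1.31,0,0.039],[0.78,-0.21,1.31,0,0.0],[0.78,-0.21,1.31,0,0.0]]]'
python3 drive.py '[[[0,0,0,0,0],[0,0,0,0,0]]]'
python3 drive.py '[[[-0.068,0,-0.188,0,0],[-0.171,0,-0.47,0,0],[-0.274,0,-0.752,0,0],[-0.376,0,-1.034,0,0],[-0.479,0,-1.316,0,0],[-0.582,0,-1.6,0,0],[-0.582,0,-1.6,0,0]]]'
python3 q.py
```

```text
clock: 23.88
tool_pos: [0.5655, 0.2634, 0.1947]
orientation: [-180.0, -0.1, 32.3]
force: [-1.1, 1.7, -3.1]
opening: 0.0294
gripper_force: 30.0
clock: 24.12
tool_pos: [0.5653, 0.2634, 0.1944]
orientation: [-180.0, -0.0, 32.4]
force: [-1.0, 1.2, -1.9]
opening: 0.0294
gripper_force: 30.0
clock: 25.0
tool_pos: [0.5162, 0.232, 0.3574]
orientation: [-180.0, -0.3, 32.4]
force: [-0.2, 0.6, -2.3]
opening: 0.0298
gripper_force: 30.0
tool z 0.030 n 244  x -0.013 -0.001 0.030  y -0.019 0.030
tool z 0.045 n 215  x -0.016 -0.006 0.032  y -0.021 0.032
tool z 0.060 n 187  x -0.013 -0.001 0.038  y -0.012 0.032
tool z 0.075 n 160  x -0.009 0.004 0.041  y -0.013 0.032
tool z 0.090 n 167  x -0.002 0.011 0.049  y -0.011 0.032
tool z 0.105 n 152  x 0.002 0.015 0.054  y -0.011 0.031
tool z 0.120 n 100  x 0.008 0.016 0.042  y -0.014 0.031
tool z 0.135 n  74  x 0.050 0.092 0.096  y -0.001 0.057
tool z 0.150 n  61  x 0.092 0.095 0.098  y -0.004 0.057
shift [ 0.0003  0.0002 -0.0021] turn  tcp [0.5158 0.232  0.3553] yaw 32.37 j6 78.3 t 25.05
```

Scaled: 0.147 m is 1.47, -0.12 m is -1.2.

```bash
python3 drive.py '[[[-0.15,0.18,-0.05,7,0],[-0.3,0.36,-0.05,15,0],[-0.45,0.55,-0.05,23,0],[-0.6,0.74,0,31,0],[-0.75,0.92,0,39,0],[-0.9,1.1,0,46,0],[-1.05,1.29,0.1,54,0],[-1.2,1.47,0.15,61,0]]]'
python3 -c "
from h import *
go([.471,-.1444,.34],-90)"
```

```text
clock: 26.05
tool_pos: [0.4925, 0.0428, 0.337]
orientation: [179.9, 0.1, -28.9]
force: [0.0, -0.9, -2.4]
opening: 0.0293
gripper_force: 30.0
shift [ 0.0716  0.1743 -0.0028] turn 61.11 tcp [0.4925 0.0428 0.337 ] yaw -28.89 j6 33.4 t 26.05
```

```bash
python3 drive.py '[[[0.09,0.22,0,8,0],[0.18,0.44,0,16,0],[0.27,0.65,0,24,0],[0.36,0.87,0,32,0],[0.45,1.09,0,39,0],[0.54,1.31,0,46,0],[0.63,1.53,0,54,0],[0.716,1.743,0,61.1,0]]]'
python3 drive.py '[[[0,0,0.2,0,0],[0,0,0.5,0,0],[0,0,0.8,0,0],[0,0,0.8,0,0]]]'
python3 -c "
from h import *
go([.471,-.1444,.173],-90)"
```

```text
clock: 27.05
tool_pos: [0.4721, -0.1442, 0.3375]
orientation: [179.9, 0.0, -90.0]
force: [0.3, 0.7, -1.9]
opening: 0.0293
gripper_force: 30.0
clock: 27.55
tool_pos: [0.4707, -0.1435, 0.2559]
orientation: [179.6, 0.0, -89.8]
force: [0.9, 0.5, -2.3]
opening: 0.0294
gripper_force: 30.0
shift [ 0.0009 -0.0008  0.0829] turn 0.24 tcp [ 0.4707 -0.1435  0.2559] yaw -89.76 j6 -5.7 t 27.55
```

Scaled: 0.083 m is 0.83, 0.08 m is 0.8.

```bash
python3 drive.py '[[[0,0,0.3,0,0],[0,0,0.6,0,0],[0,0,0.75,0,0],[0,0,0.8,0,0],[0,0,0.83,0,0]]]'; python3 drive.py '[[[0,0,0.02,0,0],[0,0,0.02,0,0]]]'
```

```text
clock: 28.18
tool_pos: [0.4736, -0.1439, 0.1769]
orientation: [-179.9, -0.0, -89.7]
force: [-0.2, -0.9, -0.4]
opening: 0.0293
gripper_force: 30.0
clock: 28.42
tool_pos: [0.4734, -0.1438, 0.1746]
orientation: [-179.9, -0.0, -89.7]
force: [1.1, -2.3, -1.6]
opening: 0.0297
gripper_force: 30.0
```

```bash
python3 drive.py '[[[0,0.02,0.01,0,0],[0,0.02,0.03,0,0],[0,0.02,0.03,0,0]]]'
```

```text
clock: 28.8
tool_pos: [0.4723, -0.1438, 0.1729]
orientation: [-179.8, -0.1, -89.7]
force: [0.2, -0.7, 11.0]
opening: 0.0293
gripper_force: 30.0
```

Scaled: 0.034 m is 0.34, 0.029 m is 0.29.

```bash
python3 drive.py '[[[0.06,0,-0.01,0,0],[0.12,0,-0.01,0,0],[0.18,0,-0.01,0,0],[0.23,0,-0.01,0,0],[0.29,0,-0.01,0,0],[0.34,0,0,0,0]]]'; python3 drive.py '[[[0.06,0,0.01,0,0],[0.11,0,0.02,0,0],[0.11,0,0.02,0,0]]]'
python3 drive.py '[[[0,0,0,0,0.034],[0,0,0,0,0.045],[0,0,0,0,0.05],[0,0,-0.5,0,0.05],[0,0,-1.1,0,0.05],[0,0,-1.7,0,0.05]]]'
python3 v.py .472 -.19; python3 -c "
from h import *
go([.557,.135,.325],32)"
```

```text
clock: 29.55
tool_pos: [0.472, -0.1776, 0.1724]
orientation: [-179.8, -0.0, -89.7]
force: [-0.3, 1.6, 10.0]
opening: 0.0294
gripper_force: 30.0
clock: 29.92
tool_pos: [0.4721, -0.1889, 0.1703]
orientation: [-179.8, -0.0, -89.7]
force: [-0.4, -0.0, 8.7]
opening: 0.0294
gripper_force: 30.0
clock: 30.68
tool_pos: [0.4705, -0.1885, 0.3406]
orientation: [180.0, 0.0, -89.7]
force: [1.5, -0.6, -0.6]
opening: 0.05
gripper_force: 0.0
side cap top [ 0.449  -0.169   0.4283] 0.4244 zrange of face 0.0597
   z 0.06 x [0.4419 0.4925] y [-0.2219 -0.1878]
   z 0.08 x [0.4418 0.4957] y [-0.2305 -0.1852]
   z 0.1 x [0.4418 0.4972] y [-0.2278 -0.187 ]
   z 0.12 x [0.4425 0.4986] y [-0.221  -0.1784]
top no cap 0
shift [-0.324  -0.0851  0.0212] turn 58.31 tcp [ 0.4734 -0.1894  0.3461] yaw -89.69 j6 -0.1 t 30.775
```

```bash
python3 drive.py '[[[-0.4,-0.1,0,-10,0.05],[-0.8,-0.2,0,-20,0.05],[-1.2,-0.3,0,-30,0.04],[-1.6,-0.42,0,-40,0.04],[-2,-0.53,0.1,-50,0.04],[-2.4,-0.63,0.1,-60,0.04],[-2.8,-0.74,0.2,-70,0.04],[-3.24,-0.85,0.2,-80,0.04]]]'
python3 drive.py '[[[0,0,0,-10,0.039],[0,0,0,-20,0.039],[0,0,0,-30,0.039],[0,0,0,-42,0.039],[0,0,0,-42,0.039]]]'; python3 v.py .472 -.19; python3 n.py 1
```

```text
clock: 31.78
tool_pos: [0.5541, 0.137, 0.3179]
orientation: [180.0, 0.1, -9.4]
force: [0.7, -0.3, -0.2]
opening: 0.04
gripper_force: 0.0
clock: 32.4
tool_pos: [0.5542, 0.1359, 0.3185]
orientation: [-180.0, 0.0, 32.3]
force: [-0.1, -0.2, -0.3]
opening: 0.0388
gripper_force: 0.0
side cap top [ 0.4729 -0.1913  0.1736] 0.1752 zrange of face 0.0049
   z 0.06 x [0.4418 0.494 ] y [-0.2219 -0.1874]
   z 0.08 x [0.4416 0.4946] y [-0.2306 -0.1863]
   z 0.1 x [0.4416 0.496 ] y [-0.2265 -0.1855]
   z 0.12 x [0.4424 0.4983] y [-0.2213 -0.1781]
top cap top [ 0.4714 -0.188   0.1737] 0.176 zrange of face 0.0045
   z 0.06 x [0.441  0.5071] y [-0.2213 -0.1577]
   z 0.08 x [0.4417 0.5022] y [-0.2289 -0.1576]
   z 0.1 x [0.4431 0.5002] y [-0.2293 -0.1577]
   z 0.12 x [0.4424 0.4999] y [-0.2147 -0.1586]
px [298.10221465 105.36413969] [ 272   76   52   59 2348] pred [296.55383226 109.35711122] top face mean [0.6064 0.1904 0.1973] 1942 r 0.015
mid [0.6102 0.1928 0.1851] bbox centre ray [0.6084 0.1923 0.1851]
shift [ 0.0776 -0.0186  0.1256] turn -0.22 tcp [0.5543 0.1358 0.3188] yaw 32.08 j6 88.7 t 32.55
```

Units first: shifts go in units of 100 mm. So 0.1255 m is 1.255, 0.115 m is 1.15.

```bash
python3 drive.py '[[[0.4,-0.09,0,0,0.039],[0.776,-0.186,0.2,0,0.039],[0.776,-0.186,0.7,0,0.039],[0.776,-0.186,0.95,0,0.039],[0.776,-0.186,1.15,0,0.039],[0.776,-0.186,1.255,0,0.039],[0.776,-0.186,1.255,0,0.0],[0.776,-0.186,1.255,0,0.0]]]'
python3 drive.py '[[[0,0,0,0,0],[0,0,0,0,0]]]'
python3 drive.py '[[[-0.068,0,-0.188,0,0],[-0.171,0,-0.47,0,0],[-0.274,0,-0.752,0,0],[-0.376,0,-1.034,0,0],[-0.479,0,-1.316,0,0],[-0.582,0,-1.6,0,0],[-0.582,0,-1.6,0,0]]]'
python3 q.py; python3 -c "
from h import *
go([.552-.0446*.7071,-.2724-.0446*.7071,.36],45)"
```

```text
clock: 33.55
tool_pos: [0.6104, 0.1931, 0.1943]
orientation: [180.0, -0.1, 32.2]
force: [0.2, 0.0, -1.9]
opening: 0.0293
gripper_force: 30.0
clock: 33.8
tool_pos: [0.6102, 0.193, 0.1938]
orientation: [-180.0, -0.0, 32.3]
force: [-0.0, -0.0, -2.2]
opening: 0.0293
gripper_force: 30.0
clock: 34.67
tool_pos: [0.561, 0.1616, 0.3574]
orientation: [180.0, -0.3, 32.3]
force: [0.8, 0.8, -2.0]
opening: 0.0296
gripper_force: 30.0
tool z 0.030 n 265  x -0.013 -0.002 0.028  y -0.021 0.030
tool z 0.045 n 225  x -0.016 -0.007 0.031  y -0.020 0.032
tool z 0.060 n 186  x -0.013 -0.001 0.038  y -0.015 0.032
tool z 0.075 n 173  x -0.008 0.003 0.042  y -0.013 0.033
tool z 0.090 n 160  x -0.003 0.010 0.046  y -0.014 0.032
tool z 0.105 n 153  x 0.003 0.013 0.054  y -0.013 0.031
tool z 0.120 n 109  x 0.009 0.016 0.046  y -0.016 0.030
tool z 0.135 n  71  x 0.074 0.091 0.096  y 0.004 0.045
tool z 0.150 n  91  x 0.048 0.088 0.098  y 0.001 0.045
shift [ 0.0002  0.0003 -0.0021] turn  tcp [0.5606 0.1617 0.3552] yaw 32.27 j6 87.0 t 34.725
shift [-0.2826  0.3723 -0.0057] turn -12.73 tcp [0.5606 0.1617 0.3552] yaw 32.27 j6 87.0 t 34.725
```

Scaled: -0.22 m is -2.2, -0.19 m is -1.9.

```bash
python3 drive.py '[[[-0.1,0.13,0,0,0],[-0.4,0.53,0,-2,0],[-0.7,0.92,0,-4,0],[-1,1.32,0,-6,0],[-1.3,1.71,0,-8,0],[-1.6,2.11,0,-9,0],[-1.9,2.5,0,-10,0],[-2.2,2.9,0,-11,0]]]'
python3 drive.py '[[[-0.2,0.3,0,-1,0],[-0.4,0.55,0,-1.7,0],[-0.45,0.93,0,-1.7,0],[-0.45,0.93,0,-1.7,0]]]'
python3 -c "
from h import *
go([.552-.0446*.7071,-.2724-.0446*.7071,.26],45)"
```

```text
clock: 35.72
tool_pos: [0.5286, -0.2028, 0.3524]
orientation: [-179.9, 0.1, 43.3]
force: [1.4, 0.3, -2.2]
opening: 0.0296
gripper_force: 30.0
clock: 36.22
tool_pos: [0.5605, -0.3016, 0.3507]
orientation: [-179.8, 0.1, 44.8]
force: [0.1, -0.2, -3.1]
opening: 0.0293
gripper_force: 30.0
shift [-0.0298 -0.0263  0.0909] turn -0.17 tcp [ 0.5605 -0.3016  0.3507] yaw 44.83 j6 145.6 t 36.225
```

```bash
python3 drive.py '[[[-0.15,-0.13,0,0,0],[-0.3,-0.263,0,0,0],[-0.3,-0.263,0.3,0,0],[-0.3,-0.263,0.6,0,0],[-0.3,-0.263,0.9,0,0],[-0.3,-0.263,0.9,0,0]]]'
python3 -c "
from h import *
go([.552-.0446*.7071,-.2724-.0446*.7071,.175],45)"; python3 q.py 1
```

```text
clock: 36.98
tool_pos: [0.5187, -0.3013, 0.2614]
orientation: [-179.8, 0.1, 45.0]
force: [0.9, -0.7, -1.2]
opening: 0.0296
gripper_force: 30.0
shift [-0.0005  0.0035  0.0864] turn -0.03 tcp [ 0.5187 -0.3013  0.2614] yaw 44.97 j6 146.5 t 36.975
tool z 0.030 n 405  x -0.012 -0.005 0.007  y -0.024 0.028
tool z 0.045 n 332  x -0.016 -0.011 0.011  y -0.027 0.031
tool z 0.060 n 185  x -0.014 -0.007 0.018  y -0.024 0.032
tool z 0.075 n 164  x -0.009 -0.002 0.091  y -0.056 0.032
tool z 0.090 n 177  x -0.003 0.005 0.093  y -0.059 0.032
tool z 0.105 n 146  x 0.002 0.010 0.092  y -0.058 0.031
tool z 0.120 n 212  x 0.009 0.027 0.092  y -0.059 0.030
tool z 0.135 n  83  x 0.072 0.074 0.078  y -0.059 -0.041
tool z 0.150 n  48  x 0.071 0.074 0.077  y -0.059 -0.041
shift [-0.0004 -0.0012  0.002 ] turn  tcp [ 0.5199 -0.3018  0.2634] yaw 44.99 j6 146.5 t 37.025
```

```bash
python3 drive.py '[[[0,0.03,0.3,0,0],[0,0.03,0.6,0,0],[0,0.03,0.78,0,0],[0,0.03,0.84,0,0],[0,0.03,0.87,0,0]]]'; python3 drive.py '[[[0,0,0.02,0,0],[0,0,0.02,0,0]]]'; python3 -c "
from h import *
go([.552-.0446*.7071,-.2724-.0446*.7071,.172],45)"
```

```text
clock: 37.65
tool_pos: [0.5237, -0.3044, 0.1778]
orientation: [179.9, -0.0, 45.0]
force: [-0.4, -0.8, -1.5]
opening: 0.0296
gripper_force: 30.0
clock: 37.9
tool_pos: [0.5233, -0.3042, 0.1751]
orientation: [180.0, -0.0, 45.0]
force: [0.2, -0.2, -1.8]
opening: 0.0296
gripper_force: 30.0
shift [-0.0018 -0.0021  0.0031] turn -0.02 tcp [ 0.5233 -0.3042  0.1751] yaw 44.98 j6 146.7 t 37.9
```

```bash
python3 drive.py '[[[-0.018,-0.02,0.01,0,0],[-0.018,-0.02,0.03,0,0],[-0.018,-0.02,0.03,0,0]]]'
```

```text
clock: 38.28
tool_pos: [0.521, -0.3043, 0.1728]
orientation: [179.9, -0.0, 45.0]
force: [0.0, 1.1, 5.1]
opening: 0.0294
gripper_force: 30.0
```

Scaled: 0.034 m is 0.34, 0.029 m is 0.29.

```bash
python3 drive.py '[[[0.06,0,-0.005,0,0],[0.12,0,-0.005,0,0],[0.18,0,-0.005,0,0],[0.23,0,-0.005,0,0],[0.29,0,-0.005,0,0],[0.34,0,0.005,0,0]]]'; python3 drive.py '[[[0.06,0,0.01,0,0],[0.11,0,0.02,0,0],[0.11,0,0.02,0,0]]]'
python3 -c "
from h import *
go([.552,-.2724,.169],45)"
```

```text
clock: 39.02
tool_pos: [0.5452, -0.2802, 0.1721]
orientation: [179.9, -0.0, 45.0]
force: [-1.0, -0.2, 9.2]
opening: 0.0293
gripper_force: 30.0
clock: 39.4
tool_pos: [0.5533, -0.2721, 0.1701]
orientation: [179.9, -0.0, 45.0]
force: [-0.4, -0.4, 7.4]
opening: 0.0296
gripper_force: 30.0
shift [-0.0011 -0.0007  0.0011] turn 0.03 tcp [ 0.5533 -0.2721  0.1701] yaw 45.03 j6 143.0 t 39.4
```

```bash
python3 drive.py '[[[0,0,0,0,0.034],[0,0,0,0,0.045],[0,0,0,0,0.05],[0,0,-0.5,0,0.05],[0,0,-1.1,0,0.05],[0,0,-1.5,0,0.05]]]'
python3 v.py .553 -.272;  python3 -c "
from h import *
go([.36,-.229,.32],0)"
```

```text
clock: 40.15
tool_pos: [0.5525, -0.2724, 0.3218]
orientation: [179.9, -0.1, 45.0]
force: [1.4, 0.4, -0.3]
opening: 0.0499
gripper_force: 0.0
side cap top [ 0.555  -0.2731  0.1727] 0.1745 zrange of face 0.0049
   z 0.06 x [0.5248 0.5725] y [-0.3023 -0.2376]
   z 0.08 x [0.5244 0.572 ] y [-0.3028 -0.2375]
   z 0.1 x [0.525  0.5718] y [-0.303  -0.2343]
   z 0.12 x [0.5255 0.5783] y [-0.3022 -0.2562]
top no cap 0
shift [-0.106  -0.1681  0.0028] turn 44.99 tcp [ 0.5538 -0.2729  0.3245] yaw 44.99 j6 143.1 t 40.25
```

```bash
python3 drive.py '[[[-0.2,-0.35,0,8,0.05],[-0.4,-0.7,0,16,0.05],[-0.6,-1,0,24,0.05],[-0.75,-1.363,0,32,0.05],[-0.75,-1.363,0,40,0.05],[-0.75,-1.363,0.2,45,0.05],[-0.75,-1.363,0.4,45,0.05],[-0.75,-1.363,0.4,45,0.05]]]'
cat > x.py <<'E'
from h import *; import sys
X=np.array([float(v) for v in sys.argv[1:4]])
for n in sys.argv[4:]:
    s=snap(n); P=pts(s); h=cv2.cvtColor(s["frame"],cv2.COLOR_RGB2HSV); r=cv2.inRange(h,(0,140,60),(7,255,255))|cv2.inRange(h,(173,140,60),(180,255,255))
    k,l,st,ce=cv2.connectedComponentsWithStats(r); u=proj(s,X)[0]
    for i in range(1,k):
        if st[i,4]>25 and np.hypot(*(ce[i]-u))<70: print(n,ce[i].round(1),st[i],"pred",u.round(1),"depth pt",np.nanmedian(P[l==i],0).round(4),"zmax",np.nanmax(P[l==i][:,2]).round(4),"ray",onz(s,*ce[i],X[2]).round(4))
go([.404,-.2293,.144],0)
E
python3 x.py .404 -.2293 .135 wrist top side
```

```text
clock: 41.25
tool_pos: [0.4017, -0.2284, 0.2774]
orientation: [-180.0, 0.2, -0.0]
force: [-1.9, 1.0, 0.5]
opening: 0.0499
gripper_force: 0.0
wrist [329.1 227.5] [316 214  28  27 538] pred [330.8 221.5] depth pt [ 0.4037 -0.2281  0.1505] zmax 0.1527 ray [ 0.4    -0.2282  0.135 ]
side [302.7 374.8] [297 364  12  23 241] pred [301.7 374.4] depth pt [ 0.4038 -0.235   0.1423] zmax 0.1525 ray [ 0.4051 -0.2307  0.135 ]
shift [0.0008 0.0004 0.1356] turn -0.02 tcp [ 0.4031 -0.2289  0.2796] yaw -0.02 j6 95.1 t 41.4
```

```bash
python3 drive.py '[[[0.01,0,0.5,0,0.05],[0.01,0,0.9,0,0.05],[0.01,0,1.2,0,0.05],[0.01,0,1.345,0,0.05],[0.01,0,1.345,0,0.05],[0.01,0,1.345,0,0.0],[0.01,0,1.345,0,0.0],[0.01,0,1.345,0,0.0]]]'
python3 drive.py '[[[0,0,0,0,0],[0,0,0,0,0]]]'
python3 drive.py '[[[0,0,-0.15,0,0],[0,0,-0.4,0,0],[0,0,-0.8,0,0],[0,0,-1.1,0,0],[0,0,-1.1,0,0]]]'
```

```text
clock: 42.4
tool_pos: [0.4041, -0.2288, 0.1451]
orientation: [180.0, -0.1, -0.0]
force: [0.4, -0.3, -0.2]
opening: 0.0254
gripper_force: 0.0
clock: 42.65
tool_pos: [0.4041, -0.2288, 0.1448]
orientation: [180.0, -0.0, -0.0]
force: [-0.2, -0.5, 3.0]
opening: 0.0194
gripper_force: 30.0
clock: 43.28
tool_pos: [0.4049, -0.2289, 0.2566]
orientation: [180.0, -0.2, -0.0]
force: [0.4, -0.1, -0.8]
opening: 0.0195
gripper_force: 30.0
```

```bash
python3 drive.py '[[[0,-0.5,0,0,0],[0,-1,0,0,0],[0,-1.5,0,0,0],[0,-1.9,0,0,0],[0,-1.9,0,0,0]]]'
cat > y.py <<'E'
from h import *
for n in ("top","side","wrist"):
    s=snap(n); P=pts(s); m=(abs(P[...,2]-.04)<.005)&(np.hypot(P[...,0]-.443,P[...,1]-.018)<.13); m[:,:]&=cv2.cvtColor(s["frame"],cv2.COLOR_RGB2HSV)[...,1]<110
    k,l,st,ce=cv2.connectedComponentsWithStats(m.astype(np.uint8))
    for i in range(1,k):
        if st[i,4]<40: continue
        q=P[l==i]; r=cv2.minAreaRect(q[:,:2].astype(np.float32)); ns=np.argwhere(l==i); print(n,"block top z",np.median(q[:,2]).round(4),"rect c",np.round(r[0],4),np.round(r[1],4),round(r[2],1),"px",ce[i].round(1),st[i])
    u=proj(s,[.443,.018,.04])[0]; print("pred",u.round(1))
    save(s,"blk_"+n)
    if n=="wrist": np.savez("blk.npz",**{k:s[k] for k in ("frame","K","D","Rc","c")})
E
python3 y.py
```

```text
clock: 43.9
tool_pos: [0.4034, -0.0367, 0.2536]
orientation: [-180.0, 0.1, 0.2]
force: [0.2, 0.4, -1.1]
opening: 0.0193
gripper_force: 30.0
top block top z 0.0396 rect c [ 0.4673 -0.0084] [0.0211 0.0501] 26.3 px [338.9 289.1] [328 281  23  17 189]
pred [326.5 300.5]
side block top z 0.0398 rect c [ 0.4565 -0.018 ] [0.052  0.0512] 30.4 px [285.3 318.6] [268 306  35  27 489]
pred [272.3 308. ]
wrist block top z 0.0404 rect c [ 0.4547 -0.0178] [0.0504 0.0502] 29.4 px [302.9 140.5] [ 260   97   86   88 3911]
pred [258.3 156.3]
```

```bash
python3 -c "
from h import *
s=np.load('blk.npz'); g=white(s)[100:182,262:344]; u,v=proj(s,[.4547,-.0178,.0404])[0]; print(u,v)
sub=cv2.GaussianBlur(white(s),(3,3),0)[int(v)-14:int(v)+15,int(u)-14:int(u)+15]; print(sub[::2,::2])
for th in (30,40,50,60):
  k,l,st,ce=cv2.connectedComponentsWithStats((sub<th).astype(np.uint8))
  for i in range(1,k):
    if st[i,4]>40: c=ce[i]+[int(u)-14,int(v)-14]; print(th,c.round(1),st[i],onz(s,*c,.0404).round(4))
go([.4547,-.0178,.22],0)"
```

```text
302.96922342931606 141.26225735913985
[[122 122 122 118 115 115 115 114 115 114 114 115 114 115 114]
 [127 127 127 122 115 114 115 115 115 115 113 114 114 115 115]
 [128 128 128 122 114 113 110 108 107 111 114 114 114 115 115]
 [127 127 127 121 111  96  83  77  80  90 102 111 114 114 114]
 [125 128 128 119  91  69  65  65  68  79  89 102 113 115 115]
 [123 127 127 109  69  61  68  66  73  98 102  99 108 114 114]
 [118 124 123  97  61  62  71  73  82 104 107 103 108 116 115]
 [116 123 123  91  58  62  71  84 103 111 108 105 110 121 122]
 [115 118 120  97  60  58  70  85 109 111 108 104 111 122 125]
 [115 114 118 110  73  56  62  74  90 104 102 103 117 126 128]
 [113 113 117 119  97  66  57  60  68  81  90 108 126 128 129]
 [113 112 113 120 118  98  78  71  74  84 105 122 129 129 128]
 [112 113 112 113 116 118 115 110 113 120 125 128 128 127 128]
 [113 112 110 108 111 120 126 127 127 127 127 127 127 126 128]
 [111 110 110 111 114 121 125 127 127 127 126 126 127 127 127]]
shift [ 0.0513 -0.0212  0.0337] turn -0.01 tcp [ 0.4035 -0.039   0.2538] yaw -0.01 j6 67.3 t 44.05
```

Scaled: 0.0513 m is 0.513, 0.045 m is 0.45.

```bash
python3 drive.py '[[[0.3,-0.12,0.1,0,0],[0.513,-0.212,0.3,0,0],[0.513,-0.212,0.45,0,0],[0.513,-0.212,0.45,0,0],[0.513,-0.212,0.45,0,0]]]'
python3 y.py; python3 -c "
from h import *
s=np.load('blk.npz'); im=s['frame'][100:280,220:440,::-1]; cv2.imwrite('pics/ins.png',cv2.resize(im,None,fx=3,fy=3))
p,R,o=pose(); print('hole px pred',proj(s,[.4547,-.0178,.04]),'tip px',proj(s,p-[0,0,.1268]),'tip end tip-shank 7mm',proj(s,p-[0,0,.1198])); go([.4547,-.0178,.2])"
```

```text
clock: 44.68
tool_pos: [0.4549, -0.0182, 0.2099]
orientation: [180.0, -0.0, -0.1]
force: [0.7, 0.8, 0.6]
opening: 0.0196
gripper_force: 30.0
pred [326.5 300.5]
side block top z 0.04 rect c [ 0.4566 -0.0182] [0.052  0.0506] 31.3 px [285.3 318.7] [268 307  35  25 480]
pred [272.3 308. ]
wrist block top z 0.0404 rect c [ 0.4546 -0.0177] [0.0502 0.0502] 29.3 px [329.5 210.6] [ 283  171   93   80 3685]
pred [280.2 233.6]
hole px pred [[329.4218747  217.80342525]] tip px [[329.25268766 231.66509054]] tip end tip-shank 7mm [[329.25127327 234.46046162]]
shift [-0.0006  0.0001  0.0103] turn  tcp [ 0.4553 -0.0177  0.2103] yaw -0.04 j6 67.3 t 44.825
```

View pics/ins.png

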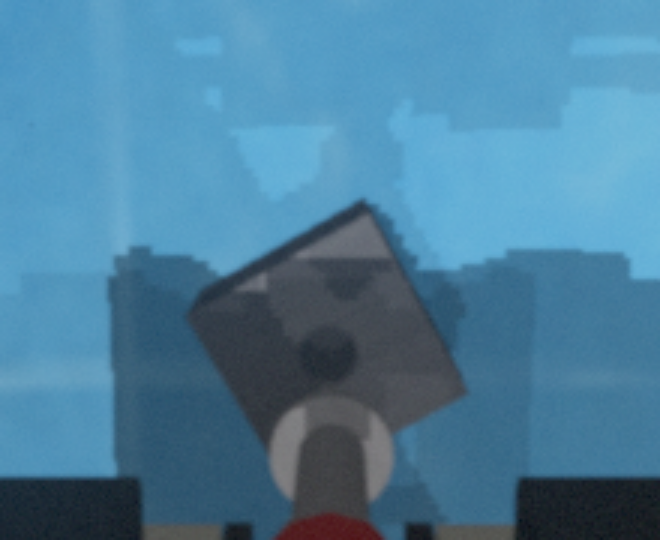

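The picture shows the block's hole at (328,353) in the crop, i.e. pixel (329.3,217.7). That matches the measured hole at (329.4,217.8), with the pin's collar in line above it.

Scaled: -0.0006 m is -0.006, 0.052 m is 0.52.

```bash
python3 drive.py '[[[-0.006,0,0.2,0,0],[-0.006,0,0.35,0,0],[-0.006,0,0.45,0,0],[-0.006,0,0.52,0,0]]]'
python3 drive.py '[[[0,0,0.08,0,0],[0,0,0.15,0,0],[0,0,0.21,0,0],[0,0,0.21,0,0]]]'
```

```text
clock: 45.32
tool_pos: [0.4547, -0.0175, 0.1574]
orientation: [-180.0, -0.0, -0.0]
force: [-0.1, 0.5, -1.0]
opening: 0.0193
gripper_force: 30.0
clock: 45.82
tool_pos: [0.4543, -0.0176, 0.136]
orientation: [180.0, 0.0, -0.0]
force: [0.6, 0.8, -1.1]
opening: 0.0191
gripper_force: 30.0
```

Scaled: 0.007 m is 0.07, 0.006 m is 0.06.

```bash
python3 drive.py '[[[0,0,0.04,0,0],[0,0,0.06,0,0],[0,0,0.07,0,0],[0,0,0.07,0,0]]]'
```

```text
clock: 46.32
tool_pos: [0.4553, -0.0176, 0.1307]
orientation: [180.0, -0.1, 0.0]
force: [-2.9, -0.3, 11.8]
opening: 0.0194
gripper_force: 30.0
```

```bash
python3 drive.py '[[[0,0,0,0,0.04],[0,0,0,0,0.06],[0,0,-0.5,0,0.06],[0,0,-1.1,0,0.06],[0,0,-1.7,0,0.06],[-0.4,-0.5,-1.7,0,0.06],[-0.6,-1,-1.7,0,0.06],[-0.6,-1.5,-1.7,0,0.06]]]'
python3 drive.py '[[[0,-0.6,0,0,0.06],[0,-1.2,0,0,0.06],[0,-1.8,0,0,0.06],[0,-2,0,0,0.06]]]'
python3 x.py .4547 -.0178 .122 top side; for P in ".553 -.19" ".472 -.19" ".553 -.272"; do python3 v.py $P; done; python3 -c "
from h import *
s=snap('side'); b=snap('top'); im=np.hstack([cv2.resize(b['frame'][170:350,120:520],(400,180)),cv2.resize(s['frame'][140:470,170:450],(400,471))[:180]*0]); 
cv2.imwrite('pics/end.png',np.hstack([cv2.resize(b['frame'][150:350,120:500],(400,210))[...,::-1],np.zeros((210,0,3),np.uint8)])) 
c=cv2.resize(b['frame'][150:350,120:500],(800,421))[:300,:,::-1]; d=cv2.resize(s['frame'][140:470,170:500],(400,400))[...,::-1]
e=np.zeros((600,800,3),np.uint8); e[:200,:400]=cv2.resize(b['frame'][150:350,120:520],(400,200))[...,::-1]; e[200:600,:400]=d; cv2.imwrite('pics/end.png',e[:, :400])"
```

```text
clock: 47.32
tool_pos: [0.3933, 0.1334, 0.3001]
orientation: [-179.9, -0.1, -0.0]
force: [2.3, -0.1, 0.2]
opening: 0.0601
gripper_force: 0.0
clock: 47.82
tool_pos: [0.3943, 0.3353, 0.2984]
orientation: [179.9, 0.0, 0.1]
force: [0.6, -0.6, -0.7]
opening: 0.0593
gripper_force: 0.0
top [313.2 238.3] [305 234  17  10  81] pred [344.8 293.4] depth pt [0.5887 0.0483 0.0149] zmax 0.0197 ray [0.5693 0.047  0.122 ]
top [344.9 293.6] [341 289   9  10  76] pred [344.8 293.4] depth pt [ 0.4529 -0.0173  0.1354] zmax 0.1393 ray [ 0.4543 -0.018   0.122 ]
side [283.2 288.1] [279 279  10  20 163] pred [282.2 286.9] depth pt [ 0.4546 -0.0246  0.1257] zmax 0.1384 ray [ 0.4552 -0.0215  0.122 ]
side [331.5 289.6] [324 284  16  13  92] pred [282.2 286.9] depth pt [0.5875 0.0431 0.0135] zmax 0.0173 ray [ 0.5352 -0.0637  0.122 ]
shift [0.009  0.5632 0.1553] turn 0.07 tcp [0.3945 0.3341 0.2984] yaw 0.07 j6 28.0 t 47.925
side cap top [ 0.5553 -0.1928  0.1736] 0.1755 zrange of face 0.0048
   z 0.06 x [0.5244 0.5517] y [-0.2235 -0.1825]
   z 0.08 x [0.524  0.5528] y [-0.2234 -0.1798]
   z 0.1 x [0.5243 0.5753] 
[... 658 characters left out ...]
.06 x [0.4424 0.4962] y [-0.1816 -0.1553]
   z 0.08 x [0.4419 0.5013] y [-0.229  -0.1579]
   z 0.1 x [0.4423 0.4999] y [-0.2301 -0.1583]
   z 0.12 x [0.4424 0.5   ] y [-0.2174 -0.1588]
side cap top [ 0.5544 -0.2738  0.1725] 0.1741 zrange of face 0.005
   z 0.06 x [0.5243 0.5731] y [-0.3031 -0.2373]
   z 0.08 x [0.5235 0.5719] y [-0.3034 -0.2378]
   z 0.1 x [0.5244 0.5727] y [-0.3034 -0.2343]
   z 0.12 x [0.525  0.5761] y [-0.3031 -0.2585]
top cap top [ 0.553  -0.2693  0.1741] 0.1761 zrange of face 0.0055
   z 0.06 x [0.5219 0.5779] y [-0.2843 -0.2382]
   z 0.08 x [0.5218 0.574 ] y [-0.2711 -0.2379]
   z 0.1 x [0.5219 0.5763] y [-0.2739 -0.2335]
   z 0.12 x [0.5228 0.5814] y [-0.2896 -0.2393]
```

View pics/end.png

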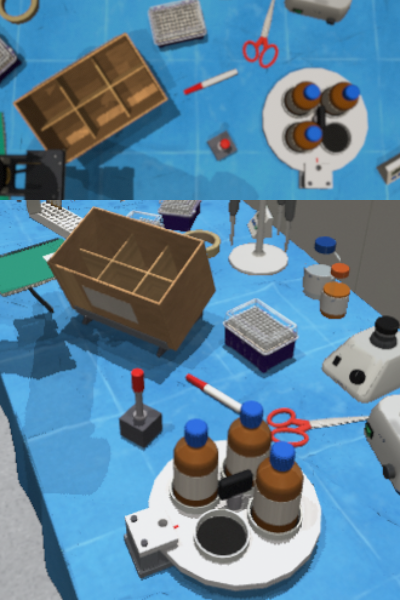

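The last picture shows the carton empty and three bottles upright in their own pockets at about (300,97), (341,93) and (307,133). The pin is home in its block at (225,145), and the marker and tip boxes are where they were. The gripper is near the carton but touches nothing, so I'll hand the job in.

```bash
python3 -c "
from plant import ctrl
o=ctrl.get_obs(); print(o['force'],o['clock']); print(ctrl.close_job())"
```

```text
[-0.06176176  0.50145803 -0.59580267] 48.325
the job is handed in; nothing more can be done
None
```

The job is handed in at 48 s: the carousel was pinned while loading, all three bottles found now stand upright in their own pockets, and the pin is back fully home in its block, which had been knocked aside during the run.

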